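# Stand the fallen canister up and slide it back into its row

## Task

One of the dry-goods canisters kept along the side of the induction hob has toppled and lies flat, its foot towards the hob. It is too wide to grip as it lies: brace its foot against the hob's side and push its lid end up and over until it stands upright against the hob. Then slide it along the hob's side up to the standing canisters so that the row is closed up, flat against the hob, without shoving those along or moving the other things on the counter.

Things in the scene. Friction and masses are not known exactly. Their poses are not given: they have to be found in the camera images.
- hob: Counter-top induction hob, brushed-metal box with black glass top, fixed; 420 mm (x, front to back) by 330 mm (y), top 106 mm above the counter; a 50 mm high, 200 mm wide pan stands on it, centred 60 mm behind and 45 mm left of its centre. Origin: centre of its underside; x to its back, y to its left, z up. Its right side, the flat upright face at y = -165 mm (5 to 103 mm up), is the wall.
- hob_side (a point): Point at the foot of the hob's right side, in the middle of its length (hob x = 0, y = -165 mm, on the counter). Axes as the hob's.
- fallen: Fallen canister: white rectangular plastic box with grey slip lid (top 26 mm, flush), 92 mm wide (x), 60 mm thick (y), 160 mm tall (z, foot to lid), 0.34 to 0.59 kg, flat faces, friction on the steel about 0.35. Origin: centre of its foot. Starts flat on a broad side, z level and pointing away from the hob's right side within 12 degrees, centre of its foot 10 to 45 mm from it.
- fallen_top (a point): Centre of the fallen canister's lid end, 160 mm from its foot; axes as the canister's. With the foot flat on the hob's side, fingertips pressing 10 to 20 N on this end and led up and over walk it upright by friction: the foot's upper edge slides down the hob's side as its lower edge slides out. Past 70 degrees it tips upright by itself.
- short: Standing canister of the row, same make, 92 mm wide (x), 60 mm thick (y), 130 mm tall, about 0.55 kg, loose. Origin: centre of its foot; z up, x along the hob's side. It and the tall one stand side by side against the hob's right side towards its back end, in either order.
- tall: Standing canister of the row, same make, 92 mm wide, 60 mm thick, 200 mm tall, about 0.75 kg, loose. Origin and axes as the short one's.
- squeeze: Bystander: standing clear squeeze bottle, 54 mm across, 180 mm tall, loose. Origin: centre of its underside.
- ramekin: Bystander: small white ceramic dish, 76 mm across, 45 mm high, loose. Origin: centre of its underside.
- bowl: Bystander: steel bowl, 170 mm across, 70 mm high, loose. Origin: centre of its underside.
- tub: Bystander: square clear open tub, 120 mm wide, 100 mm high, loose. Origin: centre of its underside.
- spatula: Bystander: spatula with a wooden handle lying on the counter, 240 mm long, loose. Origin: about the middle of its length, on the counter; x runs from handle to blade.
- spoon: Bystander: steel spoon with a wooden handle lying on the counter, 220 mm long, loose. Origin: about the middle of its length, on the counter; x runs from handle to bowl.

How it is judged:
By the outcome, as a careful person would: the job done as asked, in the order asked, and still so for the second after the job is handed in, with the robot touching nothing.
It also fails if it takes over 64 s, if anything falls off the work surface, if the arm or the gripper's body presses on something with over 40 N, if the wrist force passes 120 N, or if a joint passes its speed limit or range.

## Robot

A 6-joint arm with a two-finger parallel gripper is mounted at the origin on the work surface. World frame = base frame: x ahead of the robot, y to its left, z up, the work surface at z = 0. Lengths are in m, angles in rad, forces in N, time in s.
With the tool pointing down it reaches from about 0.275 to 0.775 m from the base axis. Payload 14.6 kg.
Tool frame: the origin (TCP) lies on the mounting face of the last link; the fingertips stand 173 mm ahead of it and the grasp point (between the pads) lies 155 mm ahead of it (hold_point_z is the distance from the TCP to the grasp point, in m); z points along the fingers, y is the line along which they close (so a half turn about z gives the same grasp; the last joint's range is limited). The gripper opens to 85 mm and grips with 20 to 120 N. Pads are 22 mm wide; open, the fingers measure 114 mm over their backs; the gripper's body (76 mm by 85 mm) begins 54 mm behind the grasp point. The pads swing forward as they close: fully open they stand 13 mm farther back than shut.
Start: joints at [-1.406, 0.263, -0.048, 1.259, 0, 1.415], TCP at [0.165, -0.498, 0.405] pointing down, gripper open.
Joint ranges: [-2.65, 2.65], [-0.89, 1.7], [-1.18, 1.37], [-2.13, 2.11], [-1.35, 1.29], [-3.14, 3.14]. Speed limits (rad/s): [1.89, 1.89, 2.57, 2.79, 3.14, 3.14].

## Interface

Orientations are given as a unit quaternion [w, x, y, z].
In Python, from bench import * gives the robot as it stands.
- The arm moves only by the shell command python3 -m pendant 'ROWS'. ROWS is JSON, a list of rows, each an object of numbers: "wx", "wy", "wz": the turn, a rotation vector about the tool's x, y, z in units of 1.5 rad (1.0 is 1.5 rad); "x", "y", "z": the shift along the tool's x, y, z in units of 75 cm (1.0 is 75 cm); "claw": the opening, from 0 (shut) to 1 (fully open). In form: [{"wx": .., "wy": .., "wz": .., "x": .., "y": .., "z": .., "claw": ..}, ...]. A call has 1 to 8 rows; each row is the pose to reach, as a shift and turn from the pose commanded when the call began, along the tool's axes at that moment; what a row does not reach only later rows make up. A row lasts 1/12 s, in which the tool goes at most 41.7 mm and 7.16 degrees, less where a joint would pass 70% of its speed; a pose out of reach is approached as far as the arm can. A call with a number of a shift or a turn outside -1 to 1 is refused whole. A call with a gripper value outside its range is refused whole. The fingers move at their own pace and stop on an object; the grip force is fixed at half the most. Time passes only in rows, so rows that repeat a pose let the fingers close. It gives the time, the measured TCP pose, the force, the opening and the grip force at its end, in the units of the state.
- state(): the state, without advancing time (a new reading comes with each control period).
- grab_frame(name): name is "side" or "top"; returns a dict with "color" (384x512x3 uint8, red, green, blue), "fx", "fy", "cx", "cy" (pixels), "R" (3x3) and "t" (3): a world point X has camera coordinates R X + t. Camera axes: x right, y down, z forward; pixel columns grow to the right and rows downward; lengths in m; the calibration is good to about 2 mm. A picture is of the moment at which its call begins. There is no depth.
- hand_in(): hands the job in; it is judged then, once.
The state is a dict: "clock": time; "joints": joint angles; "dq": joint speeds; "joint_efforts": joint torques, N m; "eef_pos": TCP position; "orientation": TCP orientation; "wrist_force": force on the tool from outside, world axes, zero at the start; "wrist_torque": the same for the moment, N m; "gripper_width": finger opening in m; "finger_force": force on a finger pad.
Only numpy, scipy, OpenCV 4.12 (cv2) and the standard library are available. Lean on these libraries where they do the work, as an engineer would, in place of code of your own. Each camera call takes 0.05 s, during which the arm holds its last target. There are 200 camera calls.

## Working session

There is one attempt and no reset: what is moved stays moved. The work goes in short steps, Python scripts to look and compute and a shell command to move; the robot and the scene stay as the last step left them, time stands still between calls to the robot, and variables do not carry over. Pictures are saved under pics/ and viewed, at most 10 in all, crops included, and the job is handed in when it is done.

```bash
ls; mkdir -p pics; python3 - <<'E'
from bench import *
import cv2,pickle
for n in("side","top"):
    f=grab_frame(n); cv2.imwrite(f"pics/{n}0.png",f["color"][:,:,::-1]); pickle.dump(f,open(n+"0.pkl","wb"))
    print(n,f["fx"],f["fy"],f["cx"],f["cy"],(-f["R"].T@f["t"]).round(3),f["R"].round(3).tolist())
print(state())
E
```

```text
pics
side 476.75732217089296 476.75732217089296 238.4719657726579 190.43296577966618 [1.218 0.998 1.001] [[-0.839, 0.545, -0.002], [0.34, 0.52, -0.784], [-0.426, -0.658, -0.621]]
top 367.4604626957852 367.4604626957852 252.48063987185262 187.05041425826238 [ 0.474 -0.018  1.18 ] [[-0.008, -1.0, -0.019], [-0.997, 0.01, -0.08], [0.08, 0.018, -0.997]]
{'clock': 0.1, 'joints': array([-1.40628403e+00,  2.63502746e-01, -4.88068474e-02,  1.25938968e+00,
       -5.33473949e-05,  1.41549013e+00]), 'dq': array([-4.01926204e-04, -3.32931614e-03,  2.55602043e-03,  7.46722050e-05,
       -1.79604678e-03, -1.89353798e-03]), 'joint_efforts': array([ 4.68258862e-03, -6.38575315e+01,  3.85064006e+01,  9.92091926e-03,
       -5.20571643e-05,  4.77068710e-06]), 'eef_pos': array([ 0.165034  , -0.49832776,  0.40428322]), 'orientation': array([-4.51346733e-04,  9.87241636e-01,  1.59228605e-01, -2.87515641e-05]), 'wrist_force': array([-0.50856837,  0.04362835, -0.53945455]), 'wrist_torque': array([0.00253752, 0.03411059, 0.01203554]), 'finger_force': 0.0, 'gripper_width': 0.0855140814555102}
```

View pics/side0.png

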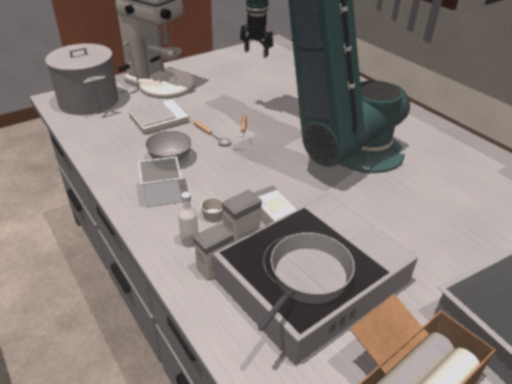

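View pics/top0.png

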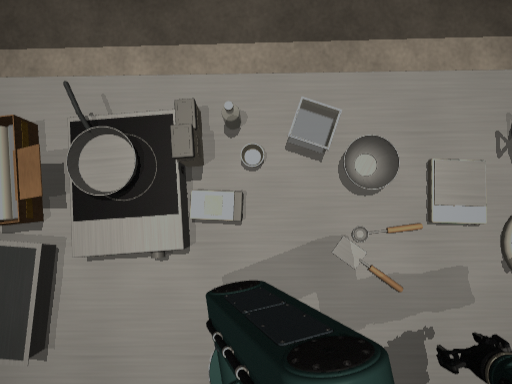

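The top view shows the hob at (70-187, 112-255), and the fallen canister at (190-243, 190-222) with its lid to the right. The standing pair is at (172-200, 97-160), the bottle at (231,115), and the ramekin at (252,156). I'll zoom in next.

```bash
cat > h.py <<'E'
import numpy as np,cv2,pickle
from bench import *
def ray(f,u,v,z):
    d=f["R"].T@np.array([(u-f["cx"])/f["fx"],(v-f["cy"])/f["fy"],1]); c=-f["R"].T@f["t"]
    return c+d*(z-c[2])/d[2]
def proj(f,X):
    p=f["R"]@np.array(X,float)+f["t"]; return np.array([f["fx"]*p[0]/p[2]+f["cx"],f["fy"]*p[1]/p[2]+f["cy"]])
E
python3 - <<'E'
from h import *
f=pickle.load(open("top0.pkl","rb"))["color"][85:265,140:290,::-1]
s=pickle.load(open("side0.pkl","rb"))["color"][170:310,170:330,::-1]
a=cv2.resize(f,None,fx=3.3,fy=3.3,interpolation=cv2.INTER_CUBIC); 
cv2.imwrite("pics/c1.png",a)
cv2.imwrite("pics/c2.png",cv2.resize(s,None,fx=4,fy=4,interpolation=cv2.INTER_CUBIC))
E
```

```text
(no output)
```

View pics/c1.png

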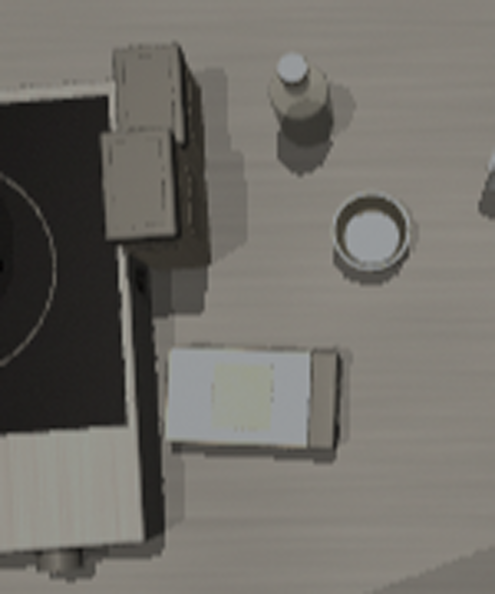

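View pics/c2.png

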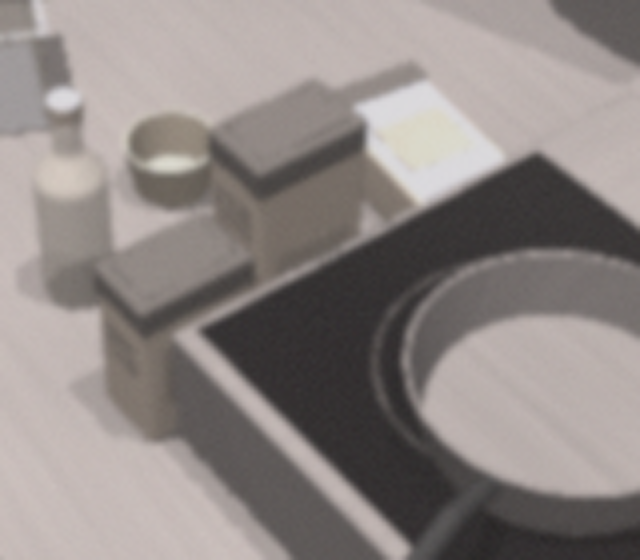

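The crop shows the tall canister's top at crop (102-177, 128-240), nearest the fallen one. The short one is behind it at (114-186, 44-140). The fallen canister's top is at (167-338, 348-448), and the hob's right edge runs from (113,84) to (144,540). Converting these to positions.

```bash
python3 - <<'E'
from h import *
f=pickle.load(open("top0.pkl","rb"))
def P(l,z,n):
    print(n,[ray(f,140+(u+.5)/3.3-.5,85+(v+.5)/3.3-.5,z)[:2].round(4).tolist() for u,v in l])
P([(113,84),(130,300),(144,540)],.106,"hob edge")
P([(168,348),(338,350),(333,448),(166,443)],.06,"fallen")
P([(102,132),(173,128),(177,236),(107,240)],.2,"tall")
P([(114,50),(180,44),(186,135)],.13,"short")
P([(292,67)],.18,"bottle"); P([(371,230),(332,230),(371,271)],.045,"ramekin")
# sharper: white mask min area rect of fallen body (white top)
g=cv2.cvtColor(f["color"],cv2.COLOR_RGB2GRAY)
c=g[180:235,185:255]; print(c[::3,::2])
E
```

```text
hob edge [[0.7939, 0.2346], [0.5965, 0.2176], [0.3838, 0.2036]]
fallen [[0.5565, 0.1919], [0.5531, 0.0338], [0.4627, 0.039], [0.4685, 0.1933]]
tall [[0.7255, 0.2212], [0.7281, 0.1624], [0.6381, 0.1587], [0.6354, 0.2163]]
short [[0.8176, 0.2283], [0.8222, 0.1694], [0.7398, 0.1638]]
bottle [[0.7843, 0.0656]]
ramekin [[0.6676, 0.0026], [0.6681, 0.0395], [0.6285, 0.0029]]
[[ 34  60  61  90 107 106 106 106 132 132 131 131 131 131 131 130 131 130
  130 130 130 130 131 132 131 132 132 132 132 131 131 132 131 131 130]
 [ 34 112 112 113 131 131 132 131 131 132 131 131 131 132 131 131 131 131
  132 132 131 132 132 132 132 132 133 133 133 133 132 132 131 133 131]
 [ 34 113 114 114 132 133 132 132 132 132 132 132 131 132 132 132 132 132
  132 133 132 133 133 132 132 131 132 132 132 131 131 131 130 130 130]
 [ 35 113 113 113 125 122 115 101  99 105 114 113 122 121 121 122 121 122
  130 122 123 123 123 131 130 131 131 131 124 131 132 131 131 131 131]
 [ 35  97 115 150 153 154 154 154 154 154 154 154 153 153 154 153 153 154
  154 153 153 154 154 154 153 112 108 107 108 115 115 132 131 132 131]
 [ 3
[... 1326 characters left out ...]
 102 102 101  75  75  75  75  77  75  75  76  76
   76  76  76  76  77  77  77  77  77  78  80 131 131 131 130 131 131]
 [ 34  33 109 109 110 110 127 127 127 128 128 129 129 129 129 130 130 130
  131 132 132 132 132 132 133 107 107 107 132 132 132 132 131 132 130]
 [ 34  33 111 112 112 112 129 129 129 129 130 129 130 130 130 130 131 131
  131 131 131 132 132 132 131 132 132 132 131 131 131 132 132 132 132]
 [ 33  34  73 110 109 111 126 126 126 126 126 126 126 126 128 127 127 127
  128 129 129 130 130 130 131 131 131 132 132 132 132 132 132 133 132]
 [ 35  34  74 110 110 110 126 126 126 126 126 125 126 126 126 125 126 126
  126 126 126 127 128 127 128 129 128 130 129 130 131 131 130 131 130]]
```

```bash
cat >> h.py <<'E'
from scipy.spatial.transform import Rotation as Rt
YAW=np.radians(4.3)
E_=np.array([np.cos(YAW),np.sin(YAW),0]); U=np.array([-np.sin(YAW),np.cos(YAW),0]); Z=np.array([0,0,1.])
def rot(a,sgn=1):   # tool z pitched a deg below horizontal toward wall, tool y along hob x
    a=np.radians(a); z=np.cos(a)*U-np.sin(a)*Z; y=sgn*E_; return np.column_stack([np.cross(y,z),y,z])
def down(yaw,):     # tool down, tool y axis at world yaw (deg)
    b=np.radians(yaw); y=np.array([np.cos(b),np.sin(b),0]); z=-Z; return np.column_stack([np.cross(y,z),y,z])
def q2R(q): return Rt.from_quat(np.r_[q[1:],q[0]]).as_matrix()
def rel(tip,Rg,L=.167,s=None,p0=None,R0=None):
    if p0 is None:
        s=s or state(); p0,R0=s["eef_pos"],q2R(s["orientation"])
    pg=np.array(tip)-L*Rg[:,2]
    t=R0.T@(pg-p0)/.75; w=Rt.from_matrix(R0.T@Rg).as_rotvec()/1.5
    print("TCP",pg.round(3),"xyz",t.round(4),"w",w.round(4)); return pg,Rg
E
python3 - <<'E'
from h import *
f=pickle.load(open("top0.pkl","rb"));g=cv2.cvtColor(f["color"],cv2.COLOR_RGB2GRAY)
for r in (118,170,180,200,215,240): print(r,g[r,165:200].tolist())
for u,v in((187,200),(187,215),(189,200)): print(ray(f,u,v,.103),ray(f,u,v,0))
s=state();print(q2R(s["orientation"]).round(3))
lid=np.array([.508,.0364,0])
for sg in(1,-1):
  print(sg); rel(lid-.05*U+[0,0,.25],rot(40,sg)); rel(lid-.05*U+[0,0,.04],rot(40,sg))
E
```

```text
118 [30, 31, 31, 31, 32, 32, 32, 36, 144, 144, 99, 109, 109, 104, 111, 111, 112, 111, 111, 111, 112, 112, 112, 112, 113, 112, 112, 87, 115, 108, 54, 32, 72, 42, 43]
170 [34, 35, 35, 35, 35, 35, 35, 35, 35, 35, 34, 148, 146, 132, 43, 32, 18, 16, 22, 31, 45, 61, 61, 61, 62, 61, 61, 79, 78, 78, 78, 78, 78, 78, 78]
180 [33, 34, 34, 34, 33, 34, 35, 35, 35, 36, 37, 83, 149, 147, 115, 34, 36, 34, 34, 35, 34, 57, 60, 61, 61, 61, 90, 90, 107, 107, 106, 107, 106, 107, 106]
200 [33, 34, 33, 33, 34, 34, 34, 35, 35, 35, 37, 36, 41, 149, 149, 124, 34, 36, 35, 34, 35, 33, 52, 112, 111, 88, 154, 153, 154, 154, 154, 154, 153, 154, 153]
215 [117, 123, 149, 150, 149, 149, 148, 148, 147, 148, 149, 149, 149, 148, 148, 149, 109, 33, 35, 34, 34, 34, 36, 92, 91, 153, 153, 154, 153, 154, 153, 154, 154, 153, 153]
240 [148, 149, 149, 147, 149, 147, 147, 149, 148, 148, 143, 148, 150, 148, 147, 147, 147, 132, 57, 34, 34, 34, 34, 33, 43, 114, 114, 114, 114, 114, 114, 131, 132, 132, 131]
[0.52420639 0.19419637 0.103     ] [0.52902372 0.21451892 0.        ]
[0.48018311 0.19393784 0.103     ] [0.48079116 0.21423566 0.        ]
[0.52415155 0.18829027 0.103     ] [0.52896363 0.2080481  0.        ]
[[ 0.949  0.314 -0.   ]
 [ 0.314 -0.949  0.001]
 [ 0.    -0.001 -1.   ]]
1
TCP [ 0.521 -0.141  0.357] xyz [ 0.6008 -0.3028  0.0629] w [ 0.3837  0.4915 -0.824 ]
TCP [ 0.521 -0.141  0.147] xyz [ 0.6007 -0.3026  0.3429] w [ 0.3837  0.4915 -0.824 ]
-1
TCP [ 0.521 -0.141  0.357] xyz [ 0.6008 -0.3028  0.0629] w [ 0.5234 -0.4086  1.1236]
TCP [ 0.521 -0.141  0.147] xyz [ 0.6007 -0.3026  0.3429] w [ 0.5234 -0.4086  1.1236]
```

```bash
python3 - <<'E'
from h import *
f=pickle.load(open("top0.pkl","rb"))
for z,l in((.106,[(170,178.4),(180,179.2),(200,180.3),(215,181.1),(240,182.7)]),(.004,[(180,185.6),(200,187.2),(215,187.6),(240,189)])):
    p=np.array([ray(f,u,v,z)[:2] for v,u in l]); k=np.polyfit(p[:,0],p[:,1],1); print(z,np.degrees(np.arctan(k[0])),np.polyval(k,[.51,.68]),p.round(4).tolist())
# fallen white patch edges
g=f["color"].astype(int);m=(g.min(2)>110)&(cv2.cvtColor(f["color"],cv2.COLOR_RGB2GRAY)>140);m[:185]=0;m[230:]=0;m[:,:188]=0;m[:,250:]=0
c=max(cv2.findContours(m.astype(np.uint8),0,1)[0],key=cv2.contourArea);r=cv2.minAreaRect(c);b=cv2.boxPoints(r);print(r);print([ray(f,u,v,.06)[:2].round(4).tolist() for u,v in b])
E
```

```text
0.106 3.854877697049032 [0.21244198 0.22389693] [[0.613, 0.2196], [0.5833, 0.217], [0.5242, 0.2133], [0.4803, 0.2107], [0.4077, 0.2055]]
0.004 3.4718935937301056 [0.21299961 0.22331356] [[0.5935, 0.2186], [0.5288, 0.2131], [0.4808, 0.2115], [0.4013, 0.2066]]
((211.55545043945312, 204.66897583007812), (42.796199798583984, 27.51778793334961), 2.385944128036499)
[[0.4727, 0.1944], [0.5567, 0.1913], [0.5499, 0.0601], [0.4662, 0.0639]]
```

```bash
R='{"x":0.6,"y":-0.3,"z":0.06,"wx":0.38,"wy":0.49,"wz":-0.82,"claw":0.5}'; python3 -m pendant '[{"x":0.6,"y":-0.3,"z":0.0,"wx":0.38,"wy":0.49,"wz":-0.82,"claw":0.5},{"x":0.6,"y":-0.3,"z":0.0,"wx":0.38,"wy":0.49,"wz":-0.82,"claw":0.5},{"x":0.6,"y":-0.3,"z":0.0,"wx":0.38,"wy":0.49,"wz":-0.82,"claw":0.5},{"x":0.6,"y":-0.3,"z":0.0,"wx":0.38,"wy":0.49,"wz":-0.82,"claw":0.5},{"x":0.6,"y":-0.3,"z":0.0,"wx":0.38,"wy":0.49,"wz":-0.82,"claw":0.5},{"x":0.6,"y":-0.3,"z":0.0,"wx":0.38,"wy":0.49,"wz":-0.82,"claw":0.5},{"x":0.6,"y":-0.3,"z":0.0,"wx":0.38,"wy":0.49,"wz":-0.82,"claw":0.5},{"x":0.6,"y":-0.3,"z":0.0,"wx":0.38,"wy":0.49,"wz":-0.82,"claw":0.5}]'; python3 -c "
from h import *
rel(np.array([.508,.0364,0])-.05*U+[0,0,.2],rot(40,1))"
```

```text
clock: 0.77
eef_pos: [0.4022, -0.2615, 0.4047]
orientation: [-0.213, 0.804, 0.519, 0.198]
wrist_force: [1.5, -0.9, -0.7]
gripper_width: 0.0431
finger_force: 0.0
TCP [ 0.521 -0.141  0.307] xyz [0.1112 0.1038 0.2115] w [ 0.1361  0.1731 -0.2889]
```

```bash
sed -i 's/radians(4.3)/radians(3.8)/' h.py; python3 -m pendant '[{"x":0.11,"y":0.104,"z":0.21,"wx":0.136,"wy":0.173,"wz":-0.289,"claw":0.5},{"x":0.11,"y":0.104,"z":0.21,"wx":0.136,"wy":0.173,"wz":-0.289,"claw":0.5},{"x":0.11,"y":0.104,"z":0.21,"wx":0.136,"wy":0.173,"wz":-0.289,"claw":0.5},{"x":0.11,"y":0.104,"z":0.21,"wx":0.136,"wy":0.173,"wz":-0.289,"claw":0.5},{"x":0.11,"y":0.104,"z":0.21,"wx":0.136,"wy":0.173,"wz":-0.289,"claw":0.5},{"x":0.11,"y":0.104,"z":0.21,"wx":0.136,"wy":0.173,"wz":-0.289,"claw":0.5},{"x":0.11,"y":0.104,"z":0.21,"wx":0.136,"wy":0.173,"wz":-0.289,"claw":0.5}]'; python3 -c "
from h import *
rel(np.array([.5075,.033,0])-.03*U+[0,0,.036],rot(40,1))
R0=q2R(state()['orientation']);print(R0.round(3))"
```

```text
clock: 1.35
eef_pos: [0.5208, -0.1439, 0.306]
orientation: [-0.31, 0.618, 0.664, 0.286]
wrist_force: [-0.3, -1.3, 0.3]
gripper_width: 0.0426
finger_force: 0.0
TCP [ 0.518 -0.125  0.143] xyz [-0.1491 -0.001   0.1596] w [-0.0051  0.0014  0.0008]
[[-0.044  0.997 -0.058]
 [ 0.643  0.073  0.762]
 [ 0.765 -0.004 -0.644]]
```

```bash
python3 -m pendant '[{"x":-0.149,"y":-0.001,"z":0.16,"wx":-0.005,"claw":0.5},{"x":-0.149,"y":-0.001,"z":0.16,"wx":-0.005,"claw":0.5},{"x":-0.149,"y":-0.001,"z":0.16,"wx":-0.005,"claw":0.5},{"x":-0.149,"y":-0.001,"z":0.16,"wx":-0.005,"claw":0.5},{"x":-0.149,"y":-0.001,"z":0.16,"wx":-0.005,"claw":0.5},{"x":-0.149,"y":-0.001,"z":0.16,"wx":-0.005,"claw":0.5}]'; python3 -c "
from h import *
s=state();R0=q2R(s['orientation']);print(s['eef_pos'],s['wrist_force'])
print('tip',s['eef_pos']+.167*R0[:,2]); print('10mm U:',R0.T@U*.01/.75,'10mm Z',R0.T@Z*.01/.75)
a=grab_frame('side')['color'][100:310,120:400,::-1];b=grab_frame('top')['color'][120:300,150:350,::-1]
cv2.imwrite('pics/d1.png',np.hstack([cv2.resize(a,(430,323)),cv2.resize(b,(359,323))]))"
```

```text
[ 0.52078907 -0.14388701  0.30595919] [-0.34120846 -1.2771183   0.34976728]
tip [ 0.51105474 -0.01655414  0.19834607]
10mm U: [8.59201104e-03 8.86366213e-05 1.01954533e-02] 10mm Z [ 1.01958247e-02 -5.26749906e-05 -8.59186607e-03]validation failed for argument at $[0]...
```

View pics/d1.png

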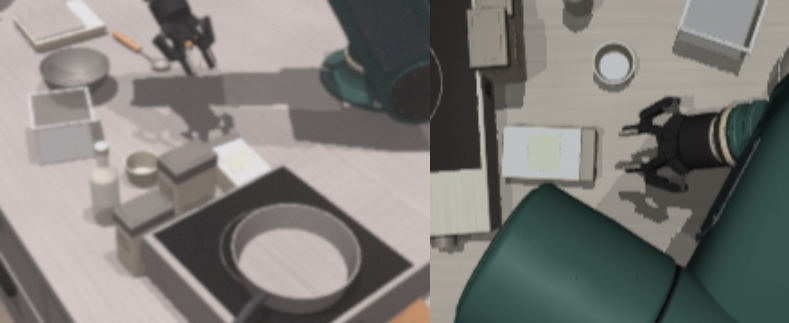

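The picture shows the gripper still high, its fingers in line with the lid end at about (590,152). The call was refused because each row needs all its keys.

```bash
python3 -m pendant '[{"x":-0.149,"y":-0.001,"z":0.16,"wx":-0.005,"wy":0,"wz":0,"claw":0.5},{"x":-0.149,"y":-0.001,"z":0.16,"wx":-0.005,"wy":0,"wz":0,"claw":0.5},{"x":-0.149,"y":-0.001,"z":0.16,"wx":-0.005,"wy":0,"wz":0,"claw":0.5},{"x":-0.149,"y":-0.001,"z":0.16,"wx":-0.005,"wy":0,"wz":0,"claw":0.5},{"x":-0.149,"y":-0.001,"z":0.16,"wx":-0.005,"wy":0,"wz":0,"claw":0.5},{"x":-0.149,"y":-0.001,"z":0.16,"wx":-0.005,"wy":0,"wz":0,"claw":0.5}]'; python3 -c "
from h import *
s=state();R0=q2R(s['orientation']);print(s['eef_pos'],s['wrist_force'])
print('tip',s['eef_pos']+.167*R0[:,2]); print('10mm U:',R0.T@U*.01/.75,'10mm Z',R0.T@Z*.01/.75)
"
```

```text
clock: 1.95
eef_pos: [0.5174, -0.126, 0.145]
orientation: [-0.307, 0.62, 0.662, 0.289]
wrist_force: [0.0, -0.5, -0.0]
gripper_width: 0.0428
finger_force: 0.0
[ 0.51736761 -0.12598571  0.14501907] [ 0.00929152 -0.51934508 -0.03052222]
tip [0.50937988 0.0014513  0.03738541]
10mm U: [ 8.59352302e-03 -3.38381687e-05  1.01945081e-02] 10mm Z [ 1.01945615e-02  1.87705377e-05 -8.59350575e-03]
```

```bash
python3 -m pendant '[{"x":0.0129,"y":0,"z":0.0153,"wx":0,"wy":0,"wz":0,"claw":0.5},{"x":0.0215,"y":0,"z":0.0255,"wx":0,"wy":0,"wz":0,"claw":0.5},{"x":0.0258,"y":0,"z":0.0306,"wx":0,"wy":0,"wz":0,"claw":0.5},{"x":0.0284,"y":0,"z":0.0337,"wx":0,"wy":0,"wz":0,"claw":0.5},{"x":0.031,"y":0,"z":0.0367,"wx":0,"wy":0,"wz":0,"claw":0.5},{"x":0.0335,"y":0,"z":0.0398,"wx":0,"wy":0,"wz":0,"claw":0.5},{"x":0.0361,"y":0,"z":0.0428,"wx":0,"wy":0,"wz":0,"claw":0.5}]'
python3 -m pendant '[{"x":0.0026,"y":0,"z":0.0031,"wx":0,"wy":0,"wz":0,"claw":0.5},{"x":0.0052,"y":0,"z":0.0061,"wx":0,"wy":0,"wz":0,"claw":0.5},{"x":0.0052,"y":0,"z":0.0061,"wx":0,"wy":0,"wz":0,"claw":0.5}]'
python3 -c "
from h import *
s=state();R0=q2R(s['orientation']);print('tip',s['eef_pos']+.167*R0[:,2])
"
```

```text
clock: 2.53
eef_pos: [0.5186, -0.0871, 0.1462]
orientation: [-0.3, 0.62, 0.664, 0.291]
wrist_force: [18.6, -55.5, 15.8]
gripper_width: 0.0432
finger_force: 27.6
clock: 2.78
eef_pos: [0.5213, -0.0842, 0.147]
orientation: [-0.295, 0.62, 0.665, 0.292]
wrist_force: [28.8, -66.8, 12.0]
gripper_width: 0.0423
finger_force: 33.8
tip [0.51625969 0.04181175 0.03750656]
```

```bash
python3 -m pendant '[{"x":-0.0043,"y":0,"z":-0.0051,"wx":0,"wy":0,"wz":0,"claw":0.5},{"x":-0.0043,"y":0,"z":-0.0051,"wx":0,"wy":0,"wz":0,"claw":0.5},{"x":-0.0043,"y":0,"z":-0.0051,"wx":0,"wy":0,"wz":0,"claw":0.5}]'
python3 -c "
from h import *
a=grab_frame('side')['color'][170:270,200:330,::-1];b=grab_frame('top')['color'][160:250,165:275,::-1]
cv2.imwrite('pics/d2.png',np.hstack([cv2.resize(a,(390,300),interpolation=2),cv2.resize(b,(367,300),interpolation=2)]))"
```

```text
clock: 3.03
eef_pos: [0.5185, -0.0864, 0.1461]
orientation: [-0.3, 0.62, 0.664, 0.291]
wrist_force: [12.8, -38.3, 10.8]
gripper_width: 0.0429
finger_force: 19.4
```

View pics/d2.png

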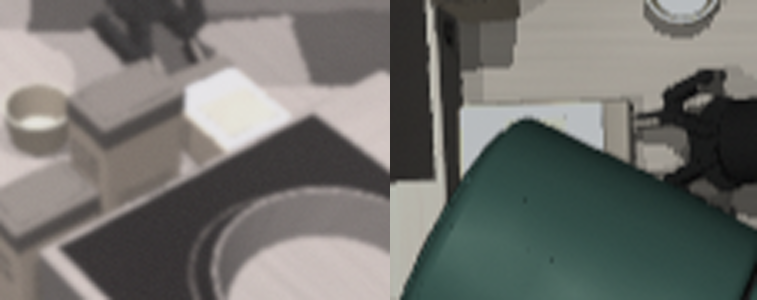

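The picture shows the lid still yawed about 5° from the wall's normal, with only the +x finger touching at about (635,120). The lid has to move +x to square up, so I'll drag it by friction along tool y.

```bash
python3 -m pendant '[{"x":-0.001,"y":0.004,"z":-0.001,"wx":0,"wy":0,"wz":0,"claw":0.5},{"x":-0.001,"y":0.008,"z":-0.001,"wx":0,"wy":0,"wz":0,"claw":0.5},{"x":0,"y":0.012,"z":0,"wx":0,"wy":0,"wz":0,"claw":0.5},{"x":0,"y":0.016,"z":0,"wx":0,"wy":0,"wz":0,"claw":0.5},{"x":0.001,"y":0.02,"z":0.001,"wx":0,"wy":0,"wz":0,"claw":0.5},{"x":0.001,"y":0.02,"z":0.001,"wx":0,"wy":0,"wz":0,"claw":0.5}]'
cat > look.py <<'E'
from h import *
import sys
s=state();R0=q2R(s['orientation']);print('tip',(s['eef_pos']+.167*R0[:,2]).round(4),'F(E,U,Z)',[round(float(s['wrist_force']@v),1) for v in(E_,U,Z)],'T',s['wrist_torque'].round(2), 'pitch',np.degrees(np.arcsin(-R0[2,2])).round(1),'yaw y',np.degrees(np.arctan2(R0[1,1],R0[0,1])).round(1))
E
cat > lid.py <<'E'
from h import *
f=grab_frame('top')['color'];g=cv2.cvtColor(f,cv2.COLOR_RGB2GRAY).astype(int)
m=((g>143)).astype(np.uint8);m[:183]=0;m[235:]=0;m[:,:183]=0;m[:,255:]=0
ff=dict(grab_frame('top'))
# top long edge: first white row per column; lid-side edge: last white col per row
e=[]
for u in range(190,226):
    r=np.where(m[:,u])[0]
    if len(r): e.append(ray(ff,u,r[0]-.5,.06)[:2])
e=np.array(e);k=np.polyfit(e[:,1],e[:,0],1);print('edge dir deg (want 3.8 => x grows as y falls)',-np.degrees(np.arctan(k[0])),'x at y=.2,.05',np.polyval(k,[.2,.05]),'first col y',ray(ff,np.where(m.any(0))[0][0]-.5,195,.06))
E
python3 look.py; python3 lid.py
```

```text
clock: 3.63
eef_pos: [0.5306, -0.0835, 0.1451]
orientation: [-0.304, 0.62, 0.664, 0.286]
wrist_force: [-10.6, -44.0, 4.7]
gripper_width: 0.0433
finger_force: 21.8
tip [0.5226 0.0429 0.0362] F(E,U,Z) [-13.5, -43.2, 4.7] T [-5.51  1.47  2.7 ] pitch 40.7 yaw y 3.8
edge dir deg (want 3.8 => x grows as y falls) 5.243393420028191 x at y=.2,.05 [0.57179496 0.58556058] first col y [0.54161786 0.21045806 0.06      ]
```

```bash
python3 -m pendant '[{"x":-0.0024,"y":-0.002,"z":-0.0028,"wx":0,"wy":0,"wz":0,"claw":0.5},{"x":-0.0024,"y":-0.002,"z":-0.0028,"wx":0,"wy":0,"wz":0,"claw":0.5},{"x":-0.0024,"y":-0.002,"z":-0.0028,"wx":0,"wy":0,"wz":0,"claw":0.5}]';python3 look.py; python3 lid.py; python3 -c "
from h import *
b=grab_frame('top')['color'][160:250,165:275,::-1]
cv2.imwrite('pics/d3.png',cv2.resize(b,(660,540),interpolation=2))"
```

```text
clock: 3.98
eef_pos: [0.5288, -0.0844, 0.145]
orientation: [-0.305, 0.62, 0.663, 0.288]
wrist_force: [-3.3, -14.6, 2.9]
gripper_width: 0.0431
finger_force: 7.2
tip [0.5209 0.0426 0.037 ] F(E,U,Z) [-4.2, -14.4, 2.9] T [-1.99  0.5   0.9 ] pitch 40.3 yaw y 3.7
edge dir deg (want 3.8 => x grows as y falls) 5.243393420028191 x at y=.2,.05 [0.57179496 0.58556058] first col y [0.54161786 0.21045806 0.06      ]
```

View pics/d3.png

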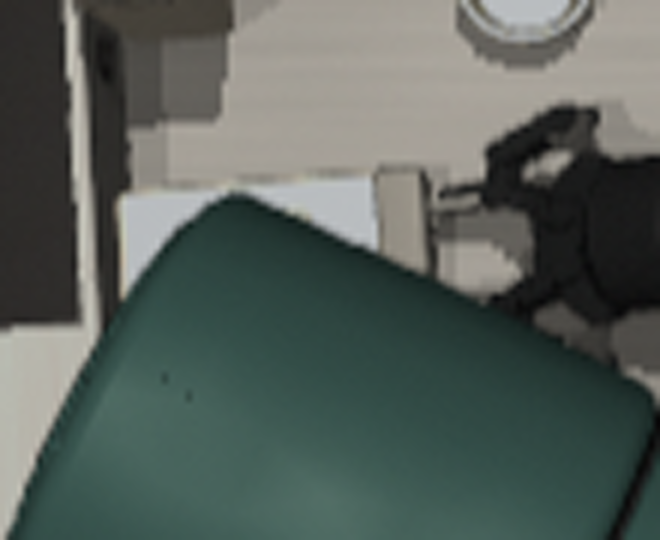

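```bash
cat > cmd.py <<'E'
# usage: cmd.py init | cmd.py apply x y z wx wy wz | cmd.py plan th0 th1 n inset_mm
from h import *
import sys
a=sys.argv
if a[1]=='init':
    s=state(); R0=q2R(s['orientation']); p=s['eef_pos']+.0015*U; pickle.dump((p,R0,p+.167*R0[:,2]),open('cmd.pkl','wb')); sys.exit()
p,R,c0=pickle.load(open('cmd.pkl','rb'))
if a[1]=='apply':
    v=np.array(a[2:],float); p=p+R@v[:3]*.75; R=R@Rt.from_rotvec(v[3:]*1.5).as_matrix(); pickle.dump((p,R,c0),open('cmd.pkl','wb'))
else:
    t0,t1,n,ins=map(float,a[2:6]); e=.007
    f=lambda t:np.array([(.03-e)*np.sin(t)+.16*np.cos(t),(.03+e)*np.cos(t)*0+(.03*np.cos(t)+.16*np.sin(t)+e*np.cos(t))])
    for t in np.linspace(t0,t1,int(n)+1)[1:]:
        th=np.radians(t); d=f(th)-f(0); tip=c0-U*d[0]+Z*d[1]+ins*.001*(np.cos(th)*U-np.sin(th)*Z) - 0
        print(round(t,1),end=' '); rel(tip,rot(40.3+40*t/90),p0=p,R0=R)
E
python3 cmd.py init; python3 cmd.py plan 0 15 6 0.3
```

```text
2.5 TCP [ 0.529 -0.081  0.154] xyz [ 0.0107  0.0007 -0.0065] w [ 0.0021 -0.0125  0.0013]
5.0 TCP [ 0.529 -0.08   0.164] xyz [ 0.0215  0.0008 -0.0128] w [ 0.0021 -0.0254  0.0013]
7.5 TCP [ 0.529 -0.078  0.173] xyz [ 0.0325  0.0008 -0.0187] w [ 0.0021 -0.0383  0.0013]
10.0 TCP [ 0.529 -0.075  0.182] xyz [ 0.0436  0.0009 -0.0241] w [ 0.0021 -0.0512  0.0013]
12.5 TCP [ 0.529 -0.073  0.19 ] xyz [ 0.0549  0.0009 -0.029 ] w [ 0.0021 -0.0642  0.0013]
15.0 TCP [ 0.528 -0.07   0.199] xyz [ 0.0662  0.0009 -0.0333] w [ 0.0022 -0.0771  0.0012]
```

```bash
python3 -m pendant '[{"x":0.0107,"y":0,"z":-0.0065,"wx":0,"wy":-0.0125,"wz":0,"claw":0.5},{"x":0.0215,"y":0,"z":-0.0128,"wx":0,"wy":-0.0254,"wz":0,"claw":0.5},{"x":0.0325,"y":0,"z":-0.0187,"wx":0,"wy":-0.0383,"wz":0,"claw":0.5},{"x":0.0436,"y":0,"z":-0.0241,"wx":0,"wy":-0.0512,"wz":0,"claw":0.5}]';python3 look.py; python3 cmd.py apply 0.0436 0 -.0241 0 -.0512 0; python3 cmd.py plan 10 25 6 1; python3 -c "
from h import *
a=grab_frame('side')['color'][130:270,180:340,::-1]
cv2.imwrite('pics/d4.png',cv2.resize(a,(640,560),interpolation=2))"
```

```text
clock: 4.47
eef_pos: [0.5282, -0.0768, 0.1819]
orientation: [-0.28, 0.631, 0.674, 0.264]
wrist_force: [-1.6, -7.7, -2.0]
gripper_width: 0.043
finger_force: 3.6
tip [0.5209 0.0416 0.0643] F(E,U,Z) [-2.1, -7.5, -2.0] T [-1.94 -0.03  0.24] pitch 44.8 yaw y 3.7
12.5 TCP [ 0.529 -0.072  0.19 ] xyz [ 0.0114  0.0009 -0.0049] w [ 0.0022 -0.013   0.0012]
15.0 TCP [ 0.528 -0.069  0.199] xyz [ 0.0223  0.0009 -0.0101] w [ 0.0022 -0.0259  0.0012]
17.5 TCP [ 0.528 -0.066  0.207] xyz [ 0.0334  0.001  -0.0148] w [ 0.0022 -0.0388  0.0011]
20.0 TCP [ 0.528 -0.062  0.216] xyz [ 0.0447  0.001  -0.019 ] w [ 0.0022 -0.0517  0.0011]
22.5 TCP [ 0.528 -0.058  0.223] xyz [ 0.056   0.001  -0.0226] w [ 0.0022 -0.0647  0.0011]
25.0 TCP [ 0.527 -0.054  0.231] xyz [ 0.0675  0.0011 -0.0257] w [ 0.0023 -0.0776  0.0011]
```

View pics/d4.png

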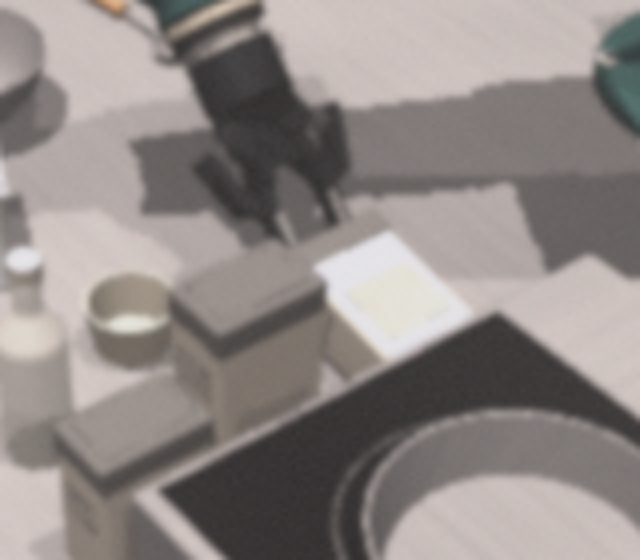

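The picture shows the fingers on the lid end at about (290-340, 230), with the canister lifting a little. Pressing is light, so I'll raise the inset.

```bash
python3 -m pendant '[{"x":0.0114,"y":0,"z":-0.0049,"wx":0,"wy":-0.013,"wz":0,"claw":0.5},{"x":0.0223,"y":0,"z":-0.0101,"wx":0,"wy":-0.0259,"wz":0,"claw":0.5},{"x":0.0334,"y":0,"z":-0.0148,"wx":0,"wy":-0.0388,"wz":0,"claw":0.5}]'; python3 look.py; python3 cmd.py apply .0334 0 -.0148 0 -.0388 0;  python3 cmd.py plan 17.5 32.5 6 1.5
```

```text
clock: 4.77
eef_pos: [0.5278, -0.0674, 0.2077]
orientation: [-0.259, 0.638, 0.682, 0.246]
wrist_force: [-0.0, -13.0, -0.1]
gripper_width: 0.0426
finger_force: 6.6
tip [0.5211 0.0438 0.0833] F(E,U,Z) [-0.9, -13.0, -0.1] T [-2.57 -0.02  0.18] pitch 48.2 yaw y 3.7
20.0 TCP [ 0.528 -0.062  0.215] xyz [ 0.0113  0.001  -0.0042] w [ 0.0023 -0.0129  0.0011]
22.5 TCP [ 0.528 -0.058  0.223] xyz [ 0.0224  0.001  -0.0085] w [ 0.0023 -0.0259  0.001 ]
25.0 TCP [ 0.527 -0.053  0.231] xyz [ 0.0336  0.0011 -0.0123] w [ 0.0023 -0.0388  0.001 ]
27.5 TCP [ 0.527 -0.048  0.239] xyz [ 0.045   0.0011 -0.0155] w [ 0.0023 -0.0517  0.001 ]
30.0 TCP [ 0.527 -0.043  0.246] xyz [ 0.0564  0.0011 -0.0182] w [ 0.0023 -0.0647  0.001 ]
32.5 TCP [ 0.526 -0.038  0.253] xyz [ 0.0679  0.0011 -0.0203] w [ 0.0023 -0.0776  0.0009]
```

```bash
python3 -m pendant '[{"x":0.0113,"y":0,"z":-0.0042,"wx":0,"wy":-0.0129,"wz":0,"claw":0.5},{"x":0.0224,"y":0,"z":-0.0085,"wx":0,"wy":-0.0259,"wz":0,"claw":0.5},{"x":0.0336,"y":0,"z":-0.0123,"wx":0,"wy":-0.0388,"wz":0,"claw":0.5},{"x":0.045,"y":0,"z":-0.0155,"wx":0,"wy":-0.0517,"wz":0,"claw":0.5}]'; python3 look.py; python3 cmd.py apply .045 0 -.0155 0 -.0517 0;  python3 cmd.py plan 27.5 42.5 6 1.8;  python3 -c "
from h import *
a=grab_frame('side')['color'][130:270,180:340,::-1]
cv2.imwrite('pics/d5.png',cv2.resize(a,(640,560),interpolation=2))"
```

```text
clock: 5.1
eef_pos: [0.5269, -0.0511, 0.2394]
orientation: [-0.231, 0.648, 0.692, 0.22]
wrist_force: [-1.4, -33.5, 8.4]
gripper_width: 0.0428
finger_force: 16.5
tip [0.5211 0.0497 0.1064] F(E,U,Z) [-3.6, -33.3, 8.4] T [-4.59  0.41  0.77] pitch 52.8 yaw y 3.7
30.0 TCP [ 0.527 -0.043  0.246] xyz [ 0.0113  0.0011 -0.0032] w [ 0.0023 -0.013   0.0009]
32.5 TCP [ 0.526 -0.038  0.253] xyz [ 0.0226  0.0011 -0.0062] w [ 0.0023 -0.0259  0.0009]
35.0 TCP [ 0.526 -0.032  0.259] xyz [ 0.034   0.0012 -0.0087] w [ 0.0024 -0.0388  0.0008]
37.5 TCP [ 0.526 -0.026  0.266] xyz [ 0.0456  0.0012 -0.0106] w [ 0.0024 -0.0517  0.0008]
40.0 TCP [ 0.525 -0.02   0.272] xyz [ 0.0572  0.0012 -0.012 ] w [ 0.0024 -0.0647  0.0008]
42.5 TCP [ 0.525 -0.013  0.278] xyz [ 0.0688  0.0012 -0.0128] w [ 0.0024 -0.0776  0.0008]
```

View pics/d5.png

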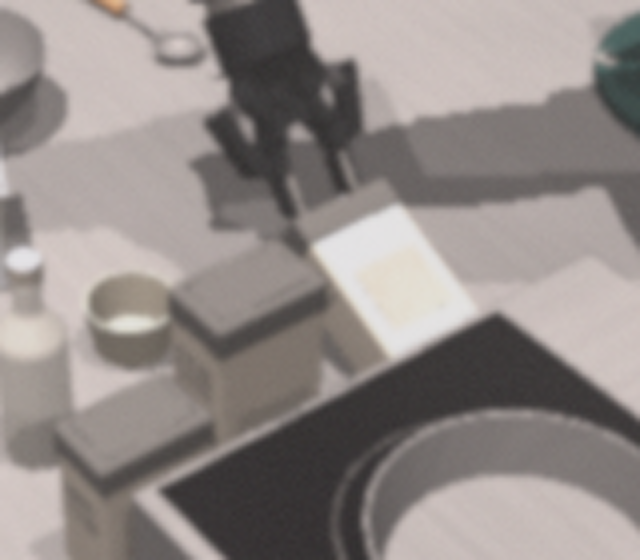

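The canister is clearly lifting: the lid edge is at (300-385, 185-225) in the picture. The press is about 34 N, so I'll ease the inset.

```bash
python3 cmd.py plan 27.5 42.5 6 -0.5
```

```text
30.0 TCP [ 0.527 -0.045  0.247] xyz [ 0.0102  0.0011 -0.006 ] w [ 0.0023 -0.013   0.0009]
32.5 TCP [ 0.526 -0.04   0.254] xyz [ 0.0216  0.0012 -0.0091] w [ 0.0023 -0.0259  0.0009]
35.0 TCP [ 0.526 -0.034  0.261] xyz [ 0.0331  0.0012 -0.0116] w [ 0.0024 -0.0388  0.0008]
37.5 TCP [ 0.526 -0.028  0.267] xyz [ 0.0448  0.0012 -0.0136] w [ 0.0024 -0.0517  0.0008]
40.0 TCP [ 0.525 -0.022  0.273] xyz [ 0.0565  0.0012 -0.015 ] w [ 0.0024 -0.0647  0.0008]
42.5 TCP [ 0.525 -0.015  0.279] xyz [ 0.0683  0.0012 -0.0159] w [ 0.0024 -0.0776  0.0008]
```

```bash
python3 -m pendant '[{"x":0.0102,"y":0,"z":-0.006,"wx":0,"wy":-0.013,"wz":0,"claw":0.5},{"x":0.0216,"y":0,"z":-0.0091,"wx":0,"wy":-0.0259,"wz":0,"claw":0.5},{"x":0.0331,"y":0,"z":-0.0116,"wx":0,"wy":-0.0388,"wz":0,"claw":0.5},{"x":0.0448,"y":0,"z":-0.0136,"wx":0,"wy":-0.0517,"wz":0,"claw":0.5}]'; python3 look.py; python3 cmd.py apply .0448 0 -.0136 0 -.0517 0; for i in -0.5 -1.5 -2.5; do python3 cmd.py plan 37.5 47.5 4 $i; done
```

```text
clock: 5.48
eef_pos: [0.5246, -0.0282, 0.2674]
orientation: [-0.207, 0.655, 0.7, 0.196]
wrist_force: [-1.0, -0.1, -0.1]
gripper_width: 0.0426
finger_force: 0.0
tip [0.5191 0.0629 0.1275] F(E,U,Z) [-1.1, -0.1, -0.1] T [-0.45 -0.04 -0.04] pitch 56.9 yaw y 3.7
40.0 TCP [ 0.525 -0.022  0.273] xyz [ 0.0115  0.0012 -0.0023] w [ 0.0024 -0.013   0.0007]
42.5 TCP [ 0.525 -0.015  0.279] xyz [ 0.0232  0.0012 -0.0041] w [ 0.0024 -0.0259  0.0007]
45.0 TCP [ 0.524 -0.008  0.285] xyz [ 0.035   0.0013 -0.0053] w [ 0.0024 -0.0388  0.0006]
47.5 TCP [ 0.524 -0.001  0.29 ] xyz [ 0.0469  0.0013 -0.0059] w [ 0.0024 -0.0518  0.0006]
40.0 TCP [ 0.525 -0.023  0.274] xyz [ 0.0112  0.0012 -0.0036] w [ 0.0024 -0.013   0.0007]
42.5 TCP [ 0.525 -0.016  0.28 ] xyz [ 0.0229  0.0012 -0.0054] w [ 0.0024 -0.0259  0.0007]
45.0 TCP [ 0.524 -0.009  0.285] xyz [ 0.0347  0.0013 -0.0066] w [ 0.0024 -0.0388  0.0006]
47.5 TCP [ 0.524 -0.002  0.291] xyz [ 0.0467  0.0013 -0.0072] w [ 0.0024 -0.0518  0.0006]
40.0 TCP [ 0.525 -0.023  0.275] xyz [ 0.0108  0.0012 -0.0049] w [ 0.0024 -0.013   0.0007]
42.5 TCP [ 0.525 -0.017  0.28 ] xyz [ 0.0226  0.0013 -0.0067] w [ 0.0024 -0.0259  0.0007]
45.0 TCP [ 0.524 -0.01   0.286] xyz [ 0.0345  0.0013 -0.0079] w [ 0.0024 -0.0388  0.0006]
47.5 TCP [ 0.524 -0.002  0.291] xyz [ 0.0464  0.0013 -0.0086] w [ 0.0024 -0.0518  0.0006]
```

```bash
cat > th.py <<'E'
from h import *
f=grab_frame('side');g=f['color'].astype(int)
m=(g.min(2)>185).astype(np.uint8); m[:, :230]=0; m[:,335:]=0; m[:150]=0; m[260:]=0
n,l,st,ce=cv2.connectedComponentsWithStats(m); i=1+np.argmax(st[1:,4]); ys,xs=np.where(l==i)
k=ys.argmin(); j=xs.argmin(); print('area',st[i,4],'top px',xs[k],ys[k],'left px',xs[j],ys[j],'right',xs.max(),ys[xs.argmax()],'bottom',ys.max())
w=np.array([.526,.2135,0])
for t in range(0,100,10):
    h=np.radians(t);q=lambda e,d:proj(f,w+e*E_-U*d*np.cos(h)+Z*(.06*np.cos(h)+d*np.sin(h))).round(0).tolist()
    print(t,'white corners lid side -x,+x',q(-.046,.134),q(.046,.134),'lid',q(-.046,.16),q(.046,.16))
E
python3 th.py
```

```text
area 644 top px 272 192 left px 261 208 right 301 204 bottom 220
0 white corners lid side -x,+x [274.0, 194.0] [251.0, 205.0] lid [268.0, 190.0] [245.0, 201.0]
10 white corners lid side -x,+x [274.0, 188.0] [251.0, 200.0] lid [269.0, 183.0] [246.0, 194.0]
20 white corners lid side -x,+x [276.0, 184.0] [252.0, 196.0] lid [271.0, 178.0] [248.0, 189.0]
30 white corners lid side -x,+x [278.0, 182.0] [255.0, 193.0] lid [274.0, 175.0] [250.0, 186.0]
40 white corners lid side -x,+x [281.0, 180.0] [258.0, 192.0] lid [277.0, 173.0] [253.0, 184.0]
50 white corners lid side -x,+x [285.0, 181.0] [261.0, 192.0] lid [282.0, 172.0] [258.0, 184.0]
60 white corners lid side -x,+x [290.0, 182.0] [265.0, 194.0] lid [287.0, 174.0] [263.0, 186.0]
70 white corners lid side -x,+x [294.0, 186.0] [270.0, 198.0] lid [293.0, 178.0] [269.0, 189.0]
80 white corners lid side -x,+x [300.0, 191.0] [275.0, 203.0] lid [299.0, 183.0] [275.0, 195.0]
90 white corners lid side -x,+x [305.0, 197.0] [281.0, 210.0] lid [306.0, 190.0] [281.0, 202.0]
```

```bash
cat > back.py <<'E'
from h import *
p,R,c0=pickle.load(open('cmd.pkl','rb'))
for dU,dZ in((-.07,.09),(-.07,0),(-.02,0)): print('from start pose:',end=''); rel(c0+dU*U+dZ*Z,rot(40.3),p0=p,R0=R)
E
python3 back.py; python3 lid.py
```

```text
from start pose:TCP [ 0.534 -0.153  0.235] xyz [-0.163   0.0012 -0.055 ] w [0.0023 0.1939 0.0011]
from start pose:TCP [ 0.534 -0.153  0.145] xyz [-0.2285  0.0008  0.0456] w [0.0023 0.1939 0.0011]
from start pose:TCP [ 0.531 -0.103  0.145] xyz [-0.1726  0.0007  0.0819] w [0.0023 0.1939 0.0011]
edge dir deg (want 3.8 => x grows as y falls) 5.243393420028191 x at y=.2,.05 [0.57179496 0.58556058] first col y [0.54155917 0.2043079  0.06      ]
```

```bash
python3 -m pendant '[{"x":-0.163,"y":0.001,"z":-0.055,"wx":0.0023,"wy":0.194,"wz":0.001,"claw":0.5},{"x":-0.163,"y":0.001,"z":-0.055,"wx":0.0023,"wy":0.194,"wz":0.001,"claw":0.5},{"x":-0.163,"y":0.001,"z":-0.055,"wx":0.0023,"wy":0.194,"wz":0.001,"claw":0.5},{"x":-0.163,"y":0.001,"z":-0.055,"wx":0.0023,"wy":0.194,"wz":0.001,"claw":0.5},{"x":-0.2285,"y":0.001,"z":0.0456,"wx":0.0023,"wy":0.194,"wz":0.001,"claw":0.5},{"x":-0.2285,"y":0.001,"z":0.0456,"wx":0.0023,"wy":0.194,"wz":0.001,"claw":0.5},{"x":-0.2285,"y":0.001,"z":0.0456,"wx":0.0023,"wy":0.194,"wz":0.001,"claw":0.5},{"x":-0.2285,"y":0.001,"z":0.0456,"wx":0.0023,"wy":0.194,"wz":0.001,"claw":0.5}]'; python3 look.py; python3 lid.py; python3 -c "
from h import *
f=grab_frame('top');g=cv2.cvtColor(f['color'],cv2.COLOR_RGB2GRAY).astype(int)
for r in(192,196,200,204,208,212): print(r,g[r,180:250].tolist())
s=state();R0=q2R(s['orientation']);print(R0.T@U*.01/.75,R0.T@Z*.01/.75)"
```

```text
clock: 6.3
eef_pos: [0.5333, -0.1528, 0.1425]
orientation: [-0.31, 0.62, 0.661, 0.287]
wrist_force: [0.1, -0.1, 0.1]
gripper_width: 0.0422
finger_force: 0.0
tip [ 0.5244 -0.0251  0.0353] F(E,U,Z) [0.0, -0.1, 0.1] T [-0.68 -0.09 -0.01] pitch 40.0 yaw y 3.8
edge dir deg (want 3.8 => x grows as y falls) 4.7761938617702535 x at y=.2,.05 [0.57245995 0.58499304] first col y [0.54155917 0.2043079  0.06      ]
192 [105, 43, 46, 44, 44, 46, 54, 179, 189, 188, 189, 189, 189, 190, 189, 189, 189, 189, 189, 190, 189, 189, 189, 190, 189, 189, 189, 189, 189, 190, 189, 189, 189, 189, 190, 189, 190, 189, 190, 190, 189, 190, 190, 190, 190, 189, 190, 189, 170, 113, 52, 56, 53, 62, 67, 69, 71, 70, 70, 69, 69, 68, 67, 68, 66, 66, 66, 64, 64, 63]
196 [130, 43, 47, 44, 44, 45, 52, 187, 189, 189, 189, 189, 190, 190, 189, 189, 189, 189, 189, 189, 189, 187, 187, 187, 187, 187, 188, 187, 187, 187, 188, 187, 187, 187, 187, 187, 187, 187, 188, 189, 189, 190, 189, 189, 189, 188, 122, 48, 60, 53, 62, 68, 71, 74, 76, 75, 74, 73, 73, 73, 73, 72, 72, 72, 71, 71, 69, 69, 69, 68]
200 [152, 45, 47, 45, 44, 45, 47, 128, 
[... 638 characters left out ...]
3, 187, 189, 189, 189, 189, 188, 190, 190, 189, 190, 189, 189, 190, 189, 188, 188, 188, 188, 188, 187, 188, 189, 187, 187, 188, 187, 188, 187, 188, 187, 121, 43, 61, 54, 62, 70, 75, 89, 100, 99, 99, 97, 97, 96, 95, 94, 92, 91, 91, 89, 89, 87, 86, 85, 85, 82, 81, 81, 80, 79, 78, 78]
212 [183, 121, 42, 44, 44, 43, 45, 51, 176, 189, 189, 189, 189, 189, 190, 189, 189, 189, 189, 189, 189, 190, 184, 188, 189, 187, 188, 188, 188, 188, 188, 188, 188, 184, 188, 165, 49, 57, 60, 56, 66, 72, 79, 90, 96, 97, 98, 100, 102, 101, 101, 100, 100, 98, 98, 96, 94, 94, 92, 91, 91, 90, 89, 88, 87, 86, 84, 84, 83, 81]
[8.60149236e-03 3.43430045e-06 1.01878406e-02] [ 1.01878350e-02  1.16808617e-05 -8.60149164e-03]
```

```bash
python3 -m pendant '[{"x":0.0258,"y":0,"z":0.0306,"wx":0,"wy":0,"wz":0,"claw":0.5},{"x":0.0473,"y":0,"z":0.056,"wx":0,"wy":0,"wz":0,"claw":0.5},{"x":0.05,"y":0,"z":0.0592,"wx":0,"wy":0,"wz":0,"claw":0.5},{"x":0.0525,"y":0,"z":0.0622,"wx":0,"wy":0,"wz":0,"claw":0.5},{"x":0.055,"y":0,"z":0.0651,"wx":0,"wy":0,"wz":0,"claw":0.5},{"x":0.0575,"y":0,"z":0.068,"wx":0,"wy":0,"wz":0,"claw":0.5},{"x":0.0595,"y":0,"z":0.0704,"wx":0,"wy":0,"wz":0,"claw":0.5},{"x":0.0595,"y":0,"z":0.0704,"wx":0,"wy":0,"wz":0,"claw":0.5}]'; python3 look.py; python3 lid.py
```

```text
clock: 7.12
eef_pos: [0.5298, -0.0847, 0.1446]
orientation: [-0.307, 0.62, 0.662, 0.288]
wrist_force: [0.2, -2.4, 1.0]
gripper_width: 0.0431
finger_force: 1.6
tip [0.5215 0.0426 0.0368] F(E,U,Z) [0.1, -2.4, 1.0] T [-0.75 -0.09 -0.13] pitch 40.2 yaw y 3.8
edge dir deg (want 3.8 => x grows as y falls) 4.520374277536607 x at y=.2,.05 [0.57281566 0.58467459] first col y [0.54161786 0.21045806 0.06      ]
```

```bash
python3 -m pendant '[{"x":0.001,"y":0,"z":0.0012,"wx":0,"wy":0,"wz":0,"claw":0.5},{"x":0.0017,"y":0,"z":0.002,"wx":0,"wy":0,"wz":0,"claw":0.5},{"x":0.0017,"y":0,"z":0.002,"wx":0,"wy":0,"wz":0,"claw":0.5}]'; python3 look.py; python3 lid.py; python3 cmd.py init;  python3 cmd.py plan 0 10 4 0.7;
```

```text
clock: 7.47
eef_pos: [0.5298, -0.084, 0.1447]
orientation: [-0.306, 0.62, 0.663, 0.287]
wrist_force: [-3.2, -24.9, 9.7]
gripper_width: 0.0428
finger_force: 12.4
tip [0.5216 0.043  0.0366] F(E,U,Z) [-4.8, -24.6, 9.7] T [-2.17  0.47  0.78] pitch 40.3 yaw y 3.8
edge dir deg (want 3.8 => x grows as y falls) 4.520374277536607 x at y=.2,.05 [0.57281566 0.58467459] first col y [0.5416472  0.21353362 0.06      ]
2.5 TCP [ 0.53  -0.081  0.154] xyz [ 0.0111  0.0003 -0.0061] w [ 0.0009 -0.0126 -0.    ]
5.0 TCP [ 0.53  -0.079  0.163] xyz [ 0.0219  0.0003 -0.0124] w [ 0.0009 -0.0256 -0.    ]
7.5 TCP [ 0.53  -0.077  0.172] xyz [ 0.0329  0.0003 -0.0183] w [ 0.0009 -0.0385 -0.    ]
10.0 TCP [ 0.529 -0.075  0.181] xyz [ 0.044   0.0003 -0.0236] w [ 0.0009 -0.0514 -0.    ]
```

```bash
python3 -m pendant '[{"x":0.0108,"y":0,"z":-0.0066,"wx":0,"wy":-0.0126,"wz":0,"claw":0.5},{"x":0.0217,"y":0,"z":-0.0128,"wx":0,"wy":-0.0256,"wz":0,"claw":0.5},{"x":0.0327,"y":0,"z":-0.0187,"wx":0,"wy":-0.0385,"wz":0,"claw":0.5}]'; python3 look.py; python3 cmd.py apply .0327 0 -.0187 0 -.0385 0; for i in 0 1 2; do python3 cmd.py plan 7.5 15 3 $i; done
```

```text
clock: 7.82
eef_pos: [0.5295, -0.0788, 0.1721]
orientation: [-0.287, 0.628, 0.671, 0.269]
wrist_force: [1.6, -17.1, -2.4]
gripper_width: 0.0429
finger_force: 8.1
tip [0.5216 0.0417 0.0567] F(E,U,Z) [0.5, -17.2, -2.4] T [-3.19 -0.13  0.11] pitch 43.7 yaw y 3.8
10.0 TCP [ 0.529 -0.075  0.181] xyz [ 0.0104  0.0003 -0.0063] w [ 0.0009 -0.0129 -0.0001]
12.5 TCP [ 0.529 -0.073  0.19 ] xyz [ 0.0214  0.0003 -0.0118] w [ 0.0009 -0.0259 -0.0001]
15.0 TCP [ 0.529 -0.07   0.199] xyz [ 0.0325  0.0003 -0.0169] w [ 0.0009 -0.0388 -0.0001]
10.0 TCP [ 0.529 -0.074  0.181] xyz [ 0.0112  0.0003 -0.0052] w [ 0.0009 -0.0129 -0.0001]
12.5 TCP [ 0.529 -0.072  0.19 ] xyz [ 0.0221  0.0003 -0.0107] w [ 0.0009 -0.0259 -0.0001]
15.0 TCP [ 0.529 -0.069  0.199] xyz [ 0.0332  0.0003 -0.0157] w [ 0.0009 -0.0388 -0.0001]
10.0 TCP [ 0.529 -0.073  0.181] xyz [ 0.0119  0.0003 -0.0041] w [ 0.0009 -0.0129 -0.0001]
12.5 TCP [ 0.529 -0.071  0.19 ] xyz [ 0.0228  0.0003 -0.0096] w [ 0.0009 -0.0259 -0.0001]
15.0 TCP [ 0.529 -0.068  0.198] xyz [ 0.0338  0.0003 -0.0145] w [ 0.0009 -0.0388 -0.0001]
```

Good at 17 N. Continue with inset 0.

```bash
python3 -m pendant '[{"x":0.0104,"y":0,"z":-0.0063,"wx":0,"wy":-0.0129,"wz":0,"claw":0.5},{"x":0.0214,"y":0,"z":-0.0118,"wx":0,"wy":-0.0259,"wz":0,"claw":0.5},{"x":0.0325,"y":0,"z":-0.0169,"wx":0,"wy":-0.0388,"wz":0,"claw":0.5}]'; python3 look.py; python3 cmd.py apply .0325 0 -.0169 0 -.0388 0; for i in -0.5 0 0.5; do python3 cmd.py plan 15 22.5 3 $i; done; python3 th.py|head -1
```

```text
clock: 8.07
eef_pos: [0.5289, -0.0709, 0.1988]
orientation: [-0.267, 0.636, 0.679, 0.251]
wrist_force: [1.1, -14.3, -0.1]
gripper_width: 0.0427
finger_force: 7.1
tip [0.5215 0.0427 0.0766] F(E,U,Z) [0.2, -14.4, -0.1] T [-2.77 -0.13  0.04] pitch 47.0 yaw y 3.8
17.5 TCP [ 0.529 -0.067  0.207] xyz [ 0.0107  0.0003 -0.0057] w [ 0.0009 -0.0129 -0.0001]
20.0 TCP [ 0.529 -0.063  0.216] xyz [ 0.0218  0.0004 -0.0103] w [ 0.0009 -0.0258 -0.0001]
22.5 TCP [ 0.528 -0.059  0.224] xyz [ 0.0331  0.0004 -0.0145] w [ 0.0009 -0.0388 -0.0001]
17.5 TCP [ 0.529 -0.066  0.207] xyz [ 0.011   0.0003 -0.0051] w [ 0.0009 -0.0129 -0.0001]
20.0 TCP [ 0.529 -0.063  0.215] xyz [ 0.0221  0.0003 -0.0097] w [ 0.0009 -0.0258 -0.0001]
22.5 TCP [ 0.528 -0.059  0.223] xyz [ 0.0334  0.0004 -0.0139] w [ 0.0009 -0.0388 -0.0001]
17.5 TCP [ 0.529 -0.066  0.207] xyz [ 0.0113  0.0003 -0.0045] w [ 0.0009 -0.0129 -0.0001]
20.0 TCP [ 0.529 -0.062  0.215] xyz [ 0.0224  0.0003 -0.0092] w [ 0.0009 -0.0258 -0.0001]
22.5 TCP [ 0.528 -0.058  0.223] xyz [ 0.0336  0.0004 -0.0132] w [ 0.0009 -0.0388 -0.0001]
area 828 top px 275 186 left px 257 195 right 309 201 bottom 219
```

```bash
python3 -m pendant '[{"x":0.0111,"y":0,"z":-0.0049,"wx":0,"wy":-0.0129,"wz":0,"claw":0.5},{"x":0.0222,"y":0,"z":-0.0095,"wx":0,"wy":-0.0258,"wz":0,"claw":0.5},{"x":0.0335,"y":0,"z":-0.0137,"wx":0,"wy":-0.0388,"wz":0,"claw":0.5}]'; python3 look.py; python3 cmd.py apply .0335 0 -.0137 0 -.0388 0; for i in -0.5 0 0.5; do python3 cmd.py plan 22.5 30 3 $i; done; python3 th.py|head -1
```

```text
clock: 8.37
eef_pos: [0.5284, -0.0601, 0.2236]
orientation: [-0.247, 0.643, 0.687, 0.232]
wrist_force: [0.5, -23.9, 3.9]
gripper_width: 0.0427
finger_force: 11.7
tip [0.5215 0.0461 0.0948] F(E,U,Z) [-1.0, -23.9, 3.9] T [-3.78 -0.03  0.27] pitch 50.4 yaw y 3.7
25.0 TCP [ 0.528 -0.055  0.231] xyz [ 0.0107  0.0004 -0.005 ] w [ 0.0009 -0.0129 -0.0002]
27.5 TCP [ 0.528 -0.05   0.239] xyz [ 0.022   0.0004 -0.0087] w [ 0.0009 -0.0258 -0.0002]
30.0 TCP [ 0.527 -0.045  0.246] xyz [ 0.0335  0.0004 -0.0119] w [ 0.0009 -0.0388 -0.0002]
25.0 TCP [ 0.528 -0.054  0.231] xyz [ 0.011   0.0004 -0.0044] w [ 0.0009 -0.0129 -0.0002]
27.5 TCP [ 0.528 -0.049  0.239] xyz [ 0.0223  0.0004 -0.0081] w [ 0.0009 -0.0258 -0.0002]
30.0 TCP [ 0.527 -0.044  0.246] xyz [ 0.0337  0.0004 -0.0112] w [ 0.0009 -0.0388 -0.0002]
25.0 TCP [ 0.528 -0.054  0.231] xyz [ 0.0113  0.0004 -0.0038] w [ 0.0009 -0.0129 -0.0002]
27.5 TCP [ 0.528 -0.049  0.239] xyz [ 0.0225  0.0004 -0.0075] w [ 0.0009 -0.0258 -0.0002]
30.0 TCP [ 0.527 -0.044  0.246] xyz [ 0.0339  0.0004 -0.0106] w [ 0.0009 -0.0388 -0.0002]
area 864 top px 276 183 left px 257 193 right 301 204 bottom 219
```

```bash
python3 -m pendant '[{"x":0.011,"y":0,"z":-0.0044,"wx":0,"wy":-0.0129,"wz":0,"claw":0.5},{"x":0.0223,"y":0,"z":-0.0082,"wx":0,"wy":-0.0258,"wz":0,"claw":0.5}]'; python3 look.py; python3 cmd.py apply .0223 0 -.0082 0 -.0258 0; for i in -0.6 -.3 0 ; do python3 cmd.py plan 27.5 35 3 $i; done; python3 th.py|head -1
```

```text
clock: 8.58
eef_pos: [0.528, -0.0517, 0.239]
orientation: [-0.233, 0.648, 0.692, 0.219]
wrist_force: [-0.9, -31.0, 8.7]
gripper_width: 0.0426
finger_force: 16.0
tip [0.5215 0.0493 0.1062] F(E,U,Z) [-2.9, -30.9, 8.7] T [-4.52  0.18  0.52] pitch 52.7 yaw y 3.7
30.0 TCP [ 0.527 -0.045  0.246] xyz [ 0.011   0.0004 -0.0042] w [ 0.0009 -0.013  -0.0002]
32.5 TCP [ 0.527 -0.04   0.253] xyz [ 0.0224  0.0004 -0.0073] w [ 0.0009 -0.0259 -0.0002]
35.0 TCP [ 0.527 -0.034  0.26 ] xyz [ 0.0339  0.0004 -0.0098] w [ 0.0009 -0.0388 -0.0002]
30.0 TCP [ 0.527 -0.045  0.246] xyz [ 0.0111  0.0004 -0.0039] w [ 0.0009 -0.013  -0.0002]
32.5 TCP [ 0.527 -0.039  0.253] xyz [ 0.0225  0.0004 -0.0069] w [ 0.0009 -0.0259 -0.0002]
35.0 TCP [ 0.527 -0.034  0.26 ] xyz [ 0.0341  0.0004 -0.0094] w [ 0.0009 -0.0388 -0.0002]
30.0 TCP [ 0.527 -0.044  0.246] xyz [ 0.0113  0.0004 -0.0035] w [ 0.0009 -0.013  -0.0002]
32.5 TCP [ 0.527 -0.039  0.253] xyz [ 0.0227  0.0004 -0.0065] w [ 0.0009 -0.0259 -0.0002]
35.0 TCP [ 0.527 -0.033  0.26 ] xyz [ 0.0342  0.0004 -0.0091] w [ 0.0009 -0.0388 -0.0002]
area 881 top px 275 182 left px 258 191 right 301 203 bottom 219
```

```bash
python3 -m pendant '[{"x":0.011,"y":0,"z":-0.0041,"wx":0,"wy":-0.013,"wz":0,"claw":0.5},{"x":0.0223,"y":0,"z":-0.0075,"wx":0,"wy":-0.0259,"wz":0,"claw":0.5}]'; python3 look.py; python3 cmd.py apply .0223 0 -.0075 0 -.0259 0; for i in -1.5 -1 -0.5 ; do python3 cmd.py plan 32.5 40 3 $i; done; python3 th.py|head -1
```

```text
clock: 8.8
eef_pos: [0.5268, -0.0407, 0.2535]
orientation: [-0.221, 0.652, 0.695, 0.207]
wrist_force: [0.7, -10.4, 2.0]
gripper_width: 0.0425
finger_force: 5.0
tip [0.5204 0.0556 0.1172] F(E,U,Z) [-0.0, -10.4, 2.0] T [-1.89 -0.08 -0.04] pitch 54.7 yaw y 3.7
35.0 TCP [ 0.527 -0.035  0.261] xyz [ 0.0111  0.0004 -0.0039] w [ 0.0009 -0.0129 -0.0002]
37.5 TCP [ 0.526 -0.029  0.267] xyz [ 0.0228  0.0004 -0.0063] w [ 0.0009 -0.0258 -0.0002]
40.0 TCP [ 0.526 -0.022  0.273] xyz [ 0.0345  0.0004 -0.0082] w [ 0.0008 -0.0388 -0.0002]
35.0 TCP [ 0.527 -0.034  0.26 ] xyz [ 0.0114  0.0004 -0.0033] w [ 0.0009 -0.0129 -0.0002]
37.5 TCP [ 0.526 -0.028  0.267] xyz [ 0.0229  0.0004 -0.0057] w [ 0.0009 -0.0258 -0.0002]
40.0 TCP [ 0.526 -0.022  0.273] xyz [ 0.0346  0.0004 -0.0076] w [ 0.0008 -0.0388 -0.0002]
35.0 TCP [ 0.527 -0.034  0.26 ] xyz [ 0.0116  0.0004 -0.0026] w [ 0.0009 -0.0129 -0.0002]
37.5 TCP [ 0.526 -0.028  0.267] xyz [ 0.0231  0.0004 -0.0051] w [ 0.0009 -0.0258 -0.0002]
40.0 TCP [ 0.526 -0.021  0.273] xyz [ 0.0348  0.0004 -0.0069] w [ 0.0008 -0.0388 -0.0002]
area 858 top px 276 183 left px 257 193 right 301 205 bottom 219
```

```bash
python3 - <<'E'
import numpy as np
def T(th,P,e,mu=.35,W=4.5):
    t=np.radians(th);s,c=np.sin(t),np.cos(t);a=np.array([-c,-s]);n=np.array([-s,c])
    A=np.array([0,.06*c]);B=np.array([.06*s,0]);G=np.array([.03*s+.08*c,.03*c+.08*s]);C=np.array([.03*s+.16*c,.03*c+.16*s])+e*n
    cr=lambda r,f:r[0]*f[1]-r[1]*f[0]
    fA=np.array([1,mu]);fB=np.array([-mu,1])
    M=np.array([[fA[0],fB[0],n[0]],[fA[1],fB[1],n[1]],[cr(A,fA),cr(B,fB),cr(C,n)]])
    b=-np.array([P*a[0],P*a[1]-W,cr(C,P*a)-W*G[0]])
    return np.linalg.solve(M,b)
for mu in(.2,.35):
  for e in(-.02,0,.02):
    for th in(2,15,27,40,55,70):
      print(mu,e,th,[(P,*(np.round(T(th,P,e,mu)[[0,1]],1)),round(T(th,P,e,mu)[2]/P,2)) for P in(8,15,25,35)])
E
```

```text
0.2 -0.02 2 [(8, np.float64(7.9), np.float64(-1.5), np.float64(0.59)), (15, np.float64(14.3), np.float64(-4.5), np.float64(0.45)), (25, np.float64(23.5), np.float64(-8.9), np.float64(0.38)), (35, np.float64(32.8), np.float64(-13.2), np.float64(0.35))]
0.2 -0.02 15 [(8, np.float64(9.0), np.float64(0.0), np.float64(0.61)), (15, np.float64(16.0), np.float64(-1.7), np.float64(0.47)), (25, np.float64(26.0), np.float64(-4.2), np.float64(0.41)), (35, np.float64(36.0), np.float64(-6.7), np.float64(0.39))]
0.2 -0.02 27 [(8, np.float64(9.7), np.float64(2.0), np.float64(0.58)), (15, np.float64(16.9), np.float64(1.8), np.float64(0.46)), (25, np.float64(27.1), np.float64(1.5), np.float64(0.4)), (35, np.float64(37.4), np.float64(1.1), np.float64(0.38))]
0.2 -0.02 40 [(8, np.float64(9.6), np.float64(4.7), np.float64(0.49)), (15, np.float64(16.5), np.float64(6.4), np.float64(0.38)), (25, np.float64(26.4), np.float64(8.8), np.float64(0.34)), (35, np.float64(36.2), np.float64(11.2), np.float64(0.32))]
0.2 -0.02 55 [(8, np.float64(8.1), np.float64(8.1), np.float64(0.29)), (15, np.float64(13.9), np.floa
[... 7181 characters left out ...]
loat64(0.26)), (15, np.float64(15.4), np.float64(7.1), np.float64(0.15)), (25, np.float64(24.3), np.float64(10.2), np.float64(0.1)), (35, np.float64(33.2), np.float64(13.4), np.float64(0.07))]
0.35 0.02 55 [(8, np.float64(7.9), np.float64(7.9), np.float64(0.08)), (15, np.float64(12.9), np.float64(12.2), np.float64(0.01)), (25, np.float64(20.2), np.float64(18.3), np.float64(-0.03)), (35, np.float64(27.4), np.float64(24.4), np.float64(-0.04))]
0.35 0.02 70 [(8, np.float64(5.3), np.float64(10.6), np.float64(-0.15)), (15, np.float64(8.5), np.float64(16.5), np.float64(-0.17)), (25, np.float64(13.0), np.float64(25.0), np.float64(-0.18)), (35, np.float64(17.5), np.float64(33.5), np.float64(-0.19))]
```

```bash
cat > c2.py <<'E'
# c2.py anchor th0 e | apply ... | plan th1 n inset
from h import *
import sys
a=sys.argv; L=.175
def f(t,e): return np.array([(.03-e)*np.sin(t)+.16*np.cos(t),(.03+e)*np.cos(t)+.16*np.sin(t)])
if a[1]=='anchor':
    p,R=pickle.load(open('cmd.pkl','rb'))[:2]; t,e=np.radians(float(a[2])),float(a[3])
    d=f(t,e); pit=np.degrees(np.arcsin(-R[2,2])); pickle.dump((p,R,p+L*R[:,2]+U*d[0]-Z*d[1],e,float(a[2]),pit,float(a[2])),open('c2.pkl','wb')); sys.exit()
p,R,o,e,t0,pit,tc=pickle.load(open('c2.pkl','rb'))
if a[1]=='apply':
    v=np.array(a[2:8],float); p=p+R@v[:3]*.75; R=R@Rt.from_rotvec(v[3:]*1.5).as_matrix(); pickle.dump((p,R,o,e,t0,pit,float(a[8])),open('c2.pkl','wb'))
else:
    t1,n,ins=map(float,a[2:5])
    for t in np.linspace(tc,t1,int(n)+1)[1:]:
        th=np.radians(t); d=f(th,e); tip=o-U*d[0]+Z*d[1]+ins*.001*(np.cos(th)*U-np.sin(th)*Z)
        print(round(t,1),end=' '); rel(tip,rot(pit+(82-pit)*(t-t0)/(90-t0)),L=L,p0=p,R0=R)
E
python3 c2.py anchor 25 .018; python3 c2.py plan 25.01 1 0.6;  python3 c2.py plan 30 2 .8
```

```text
25.0 TCP [ 0.527 -0.039  0.253] xyz [0.0004 0.0003 0.0007] w [ 0.0009 -0.     -0.0002]
27.5 TCP [ 0.527 -0.034  0.26 ] xyz [ 0.0117  0.0003 -0.0028] w [ 0.0009 -0.0122 -0.0002]
30.0 TCP [ 0.526 -0.028  0.267] xyz [ 0.023   0.0003 -0.006 ] w [ 0.0009 -0.0244 -0.0002]
```

```bash
python3 -m pendant '[{"x":0.0004,"y":0,"z":0.0007,"wx":0,"wy":0,"wz":0,"claw":0.5},{"x":0.0117,"y":0,"z":-0.0028,"wx":0,"wy":-0.0122,"wz":0,"claw":0.5},{"x":0.023,"y":0,"z":-0.006,"wx":0,"wy":-0.0244,"wz":0,"claw":0.5}]'; python3 look.py; python3 c2.py apply .023 0 -.006 0 -.0244 0 30; for i in 0.2 0.8 1.4 ; do python3 c2.py plan 37.5 3 $i; done; python3 th.py|head -1
```

```text
clock: 9.1
eef_pos: [0.5262, -0.0295, 0.2672]
orientation: [-0.208, 0.655, 0.699, 0.195]
wrist_force: [0.9, -12.3, 3.8]
gripper_width: 0.0425
finger_force: 6.1
tip [0.5203 0.0616 0.1274] F(E,U,Z) [0.1, -12.3, 3.8] T [-1.95 -0.02  0.04] pitch 56.8 yaw y 3.7
32.5 TCP [ 0.526 -0.023  0.274] xyz [ 0.011   0.0003 -0.0038] w [ 0.0008 -0.0122 -0.0003]
35.0 TCP [ 0.526 -0.017  0.28 ] xyz [ 0.0225  0.0003 -0.0064] w [ 0.0008 -0.0244 -0.0003]
37.5 TCP [ 0.525 -0.01   0.286] xyz [ 0.0341  0.0003 -0.0084] w [ 0.0008 -0.0366 -0.0003]
32.5 TCP [ 0.526 -0.022  0.274] xyz [ 0.0114  0.0003 -0.0031] w [ 0.0008 -0.0122 -0.0003]
35.0 TCP [ 0.525 -0.016  0.28 ] xyz [ 0.0228  0.0003 -0.0056] w [ 0.0008 -0.0244 -0.0003]
37.5 TCP [ 0.525 -0.01   0.286] xyz [ 0.0344  0.0003 -0.0076] w [ 0.0008 -0.0366 -0.0003]
32.5 TCP [ 0.526 -0.022  0.273] xyz [ 0.0117  0.0003 -0.0024] w [ 0.0008 -0.0122 -0.0003]
35.0 TCP [ 0.525 -0.016  0.28 ] xyz [ 0.0231  0.0003 -0.0049] w [ 0.0008 -0.0244 -0.0003]
37.5 TCP [ 0.525 -0.009  0.286] xyz [ 0.0346  0.0003 -0.0068] w [ 0.0008 -0.0366 -0.0003]
area 855 top px 278 182 left px 258 192 right 301 205 bottom 219
```

```bash
python3 -m pendant '[{"x":0.0114,"y":0,"z":-0.0029,"wx":0,"wy":-0.0122,"wz":0,"claw":0.5},{"x":0.023,"y":0,"z":-0.0052,"wx":0,"wy":-0.0244,"wz":0,"claw":0.5}]'; python3 look.py; python3 c2.py apply .023 0 -.0052 0 -.0244 0 35; for i in 0.5 1 1.5 ; do python3 c2.py plan 42.5 3 $i; done; python3 th.py|head -1
```

```text
clock: 9.32
eef_pos: [0.5254, -0.0171, 0.2801]
orientation: [-0.195, 0.659, 0.703, 0.183]
wrist_force: [0.6, -12.2, 5.7]
gripper_width: 0.0427
finger_force: 6.7
tip [0.5198 0.0689 0.1371] F(E,U,Z) [-0.2, -12.2, 5.7] T [-1.85 -0.1  -0.01] pitch 58.9 yaw y 3.7
37.5 TCP [ 0.525 -0.01   0.286] xyz [ 0.0111  0.0003 -0.0032] w [ 0.0008 -0.0122 -0.0003]
40.0 TCP [ 0.525 -0.003  0.292] xyz [ 0.0227  0.0003 -0.0051] w [ 0.0008 -0.0244 -0.0003]
42.5 TCP [0.524 0.004 0.297] xyz [ 0.0344  0.0003 -0.0064] w [ 0.0008 -0.0366 -0.0003]
37.5 TCP [ 0.525 -0.01   0.286] xyz [ 0.0114  0.0003 -0.0026] w [ 0.0008 -0.0122 -0.0003]
40.0 TCP [ 0.525 -0.003  0.292] xyz [ 0.023   0.0003 -0.0044] w [ 0.0008 -0.0244 -0.0003]
42.5 TCP [0.524 0.004 0.297] xyz [ 0.0346  0.0003 -0.0057] w [ 0.0008 -0.0366 -0.0003]
37.5 TCP [ 0.525 -0.009  0.286] xyz [ 0.0116  0.0003 -0.0019] w [ 0.0008 -0.0122 -0.0003]
40.0 TCP [ 0.525 -0.003  0.291] xyz [ 0.0232  0.0003 -0.0038] w [ 0.0008 -0.0244 -0.0003]
42.5 TCP [0.524 0.004 0.297] xyz [ 0.0348  0.0003 -0.0051] w [ 0.0008 -0.0366 -0.0003]
area 850 top px 279 181 left px 260 190 right 301 204 bottom 219
```

Tracking well. Continue.

```bash
python3 -m pendant '[{"x":0.0115,"y":0,"z":-0.0023,"wx":0,"wy":-0.0122,"wz":0,"claw":0.5},{"x":0.0231,"y":0,"z":-0.0042,"wx":0,"wy":-0.0244,"wz":0,"claw":0.5},{"x":0.0347,"y":0,"z":-0.0054,"wx":0,"wy":-0.0366,"wz":0,"claw":0.5}]'; python3 look.py; python3 c2.py apply .0347 0 -.0054 0 -.0366 0 42.5; for i in 0.7 1.2 1.7 ; do python3 c2.py plan 50 3 $i; done; python3 th.py|head -1
```

```text
clock: 9.62
eef_pos: [0.524, 0.0035, 0.2973]
orientation: [-0.176, 0.663, 0.708, 0.165]
wrist_force: [1.1, -8.0, 4.8]
gripper_width: 0.0428
finger_force: 4.5
tip [0.5189 0.0816 0.1498] F(E,U,Z) [0.6, -8.1, 4.8] T [-1.25 -0.13 -0.03] pitch 62.0 yaw y 3.7
45.0 TCP [0.524 0.011 0.302] xyz [ 0.0115  0.0003 -0.0021] w [ 0.0008 -0.0122 -0.0003]
47.5 TCP [0.523 0.019 0.307] xyz [ 0.0233  0.0003 -0.003 ] w [ 0.0008 -0.0244 -0.0003]
50.0 TCP [0.523 0.026 0.311] xyz [ 0.0352  0.0003 -0.0033] w [ 0.0008 -0.0366 -0.0003]
45.0 TCP [0.524 0.011 0.302] xyz [ 0.0117  0.0003 -0.0015] w [ 0.0008 -0.0122 -0.0003]
47.5 TCP [0.523 0.019 0.307] xyz [ 0.0235  0.0003 -0.0023] w [ 0.0008 -0.0244 -0.0003]
50.0 TCP [0.523 0.027 0.311] xyz [ 0.0353  0.0003 -0.0026] w [ 0.0008 -0.0366 -0.0003]
45.0 TCP [0.524 0.012 0.301] xyz [ 0.0119  0.0003 -0.0008] w [ 0.0008 -0.0122 -0.0003]
47.5 TCP [0.523 0.019 0.306] xyz [ 0.0236  0.0003 -0.0017] w [ 0.0008 -0.0244 -0.0003]
50.0 TCP [0.523 0.027 0.311] xyz [ 0.0355  0.0003 -0.002 ] w [ 0.0008 -0.0366 -0.0003]
area 800 top px 280 181 left px 262 190 right 300 204 bottom 219
```

```bash
python3 -m pendant '[{"x":0.0119,"y":0,"z":-0.0008,"wx":0,"wy":-0.0122,"wz":0,"claw":0.5},{"x":0.0237,"y":0,"z":-0.0015,"wx":0,"wy":-0.0244,"wz":0,"claw":0.5}]'; python3 look.py; python3 c2.py apply .0237 0 -.0015 0 -.0244 0 47.5; for i in 1.2 1.8 2.4 ; do python3 c2.py plan 55 3 $i; done; python3 th.py|head -1
```

```text
clock: 9.83
eef_pos: [0.523, 0.0185, 0.3067]
orientation: [-0.163, 0.666, 0.711, 0.153]
wrist_force: [0.1, -8.6, 8.4]
gripper_width: 0.0428
finger_force: 5.7
tip [0.5184 0.0912 0.1564] F(E,U,Z) [-0.4, -8.6, 8.4] T [-1.11 -0.01  0.01] pitch 64.1 yaw y 3.7
50.0 TCP [0.523 0.027 0.311] xyz [ 0.0116  0.0003 -0.0015] w [ 0.0008 -0.0122 -0.0004]
52.5 TCP [0.522 0.035 0.315] xyz [ 0.0235  0.0003 -0.0017] w [ 0.0008 -0.0244 -0.0004]
55.0 TCP [0.522 0.043 0.319] xyz [ 0.0355  0.0003 -0.0014] w [ 0.0008 -0.0366 -0.0004]
50.0 TCP [0.523 0.027 0.31 ] xyz [ 0.0118  0.0003 -0.0008] w [ 0.0008 -0.0122 -0.0004]
52.5 TCP [0.522 0.035 0.314] xyz [ 0.0237  0.0003 -0.0009] w [ 0.0008 -0.0244 -0.0004]
55.0 TCP [0.522 0.043 0.318] xyz [ 0.0356  0.0003 -0.0006] w [ 0.0008 -0.0366 -0.0004]
50.0 TCP [0.523 0.027 0.31 ] xyz [0.012  0.0003 0.    ] w [ 0.0008 -0.0122 -0.0004]
52.5 TCP [0.522 0.035 0.314] xyz [ 0.0238  0.0003 -0.0002] w [ 0.0008 -0.0244 -0.0004]
55.0 TCP [0.522 0.044 0.318] xyz [0.0358 0.0003 0.0002] w [ 0.0008 -0.0366 -0.0004]
area 507 top px 283 181 left px 264 190 right 300 205 bottom 218
```

```bash
python3 -m pendant '[{"x":0.0119,"y":0,"z":-0.0004,"wx":0,"wy":-0.0122,"wz":0,"claw":0.5},{"x":0.0237,"y":0,"z":-0.0006,"wx":0,"wy":-0.0244,"wz":0,"claw":0.5},{"x":0.0357,"y":0,"z":-0.0002,"wx":0,"wy":-0.0366,"wz":0,"claw":0.5}]'; python3 look.py; python3 c2.py apply .0357 0 -.0002 0 -.0366 0 55; for i in 1.5 2.1 2.7 ; do python3 c2.py plan 65 4 $i; done; python3 th.py|head -1
```

```text
clock: 10.13
eef_pos: [0.5213, 0.0428, 0.3186]
orientation: [-0.144, 0.67, 0.715, 0.135]
wrist_force: [0.1, -5.3, 6.0]
gripper_width: 0.0428
finger_force: 4.0
tip [0.5172 0.1073 0.1646] F(E,U,Z) [-0.2, -5.3, 6.0] T [-0.68 -0.06 -0.01] pitch 67.2 yaw y 3.7
57.5 TCP [0.521 0.051 0.322] xyz [ 0.0119  0.0003 -0.0005] w [ 0.0008 -0.0122 -0.0004]
60.0 TCP [0.52  0.06  0.325] xyz [0.024  0.0002 0.0003] w [ 0.0008 -0.0244 -0.0004]
62.5 TCP [0.52  0.069 0.327] xyz [0.0362 0.0002 0.0017] w [ 0.0008 -0.0366 -0.0004]
65.0 TCP [0.519 0.078 0.329] xyz [0.0484 0.0002 0.0035] w [ 0.0008 -0.0488 -0.0004]
57.5 TCP [0.521 0.052 0.321] xyz [0.012  0.0003 0.0003] w [ 0.0008 -0.0122 -0.0004]
60.0 TCP [0.52  0.06  0.324] xyz [0.0241 0.0002 0.0011] w [ 0.0008 -0.0244 -0.0004]
62.5 TCP [0.52  0.069 0.327] xyz [0.0363 0.0002 0.0025] w [ 0.0008 -0.0366 -0.0004]
65.0 TCP [0.519 0.078 0.329] xyz [0.0485 0.0002 0.0043] w [ 0.0008 -0.0488 -0.0004]
57.5 TCP [0.521 0.052 0.321] xyz [0.0122 0.0003 0.0011] w [ 0.0008 -0.0122 -0.0004]
60.0 TCP [0.52  0.061 0.324] xyz [0.0242 0.0002 0.0019] w [ 0.0008 -0.0244 -0.0004]
62.5 TCP [0.52  0.069 0.326] xyz [0.0363 0.0002 0.0033] w [ 0.0008 -0.0366 -0.0004]
65.0 TCP [0.519 0.078 0.328] xyz [0.0485 0.0002 0.0051] w [ 0.0008 -0.0488 -0.0004]
area 413 top px 326 197 left px 309 206 right 334 200 bottom 227
```

```bash
python3 -m pendant '[{"x":0.0122,"y":0,"z":0.0011,"wx":0,"wy":-0.0122,"wz":0,"claw":0.5},{"x":0.0243,"y":0,"z":0.0021,"wx":0,"wy":-0.0244,"wz":0,"claw":0.5},{"x":0.0364,"y":0,"z":0.0036,"wx":0,"wy":-0.0366,"wz":0,"claw":0.5}]'; python3 look.py; python3 c2.py apply .0364 0 .0036 0 -.0366 0 62.5; for i in 2.5 3.2 4 ; do python3 c2.py plan 72.5 4 $i; done; sed -i 's/:,335:/:,310:/' th.py; python3 th.py|head -1
```

```text
clock: 10.43
eef_pos: [0.5197, 0.0691, 0.327]
orientation: [-0.124, 0.674, 0.719, 0.117]
wrist_force: [0.4, -4.4, 10.3]
gripper_width: 0.0427
finger_force: 5.7
tip [0.5162 0.1252 0.1697] F(E,U,Z) [0.1, -4.5, 10.3] T [-0.36 -0.03  0.  ] pitch 70.4 yaw y 3.7
65.0 TCP [0.519 0.078 0.328] xyz [0.0121 0.0002 0.0006] w [ 0.0008 -0.0122 -0.0004]
67.5 TCP [0.519 0.087 0.33 ] xyz [0.0244 0.0002 0.0024] w [ 0.0008 -0.0243 -0.0005]
70.0 TCP [0.518 0.097 0.332] xyz [0.0367 0.0002 0.0047] w [ 0.0008 -0.0365 -0.0005]
72.5 TCP [0.517 0.106 0.333] xyz [0.0491 0.0002 0.0075] w [ 0.0007 -0.0487 -0.0005]
65.0 TCP [0.519 0.079 0.328] xyz [0.0122 0.0002 0.0015] w [ 0.0008 -0.0122 -0.0004]
67.5 TCP [0.519 0.088 0.33 ] xyz [0.0245 0.0002 0.0033] w [ 0.0008 -0.0243 -0.0005]
70.0 TCP [0.518 0.097 0.331] xyz [0.0367 0.0002 0.0056] w [ 0.0008 -0.0365 -0.0005]
72.5 TCP [0.517 0.106 0.332] xyz [0.049  0.0002 0.0084] w [ 0.0007 -0.0487 -0.0005]
65.0 TCP [0.519 0.079 0.327] xyz [0.0123 0.0002 0.0026] w [ 0.0008 -0.0122 -0.0004]
67.5 TCP [0.519 0.088 0.329] xyz [0.0245 0.0002 0.0044] w [ 0.0008 -0.0243 -0.0005]
70.0 TCP [0.518 0.097 0.33 ] xyz [0.0367 0.0002 0.0067] w [ 0.0008 -0.0365 -0.0005]
72.5 TCP [0.517 0.106 0.331] xyz [0.049  0.0002 0.0095] w [ 0.0007 -0.0487 -0.0005]
area 183 top px 230 150 left px 230 150 right 246 166 bottom 177
```

```bash
python3 -m pendant '[{"x":0.0122,"y":0,"z":0.0014,"wx":0,"wy":-0.0122,"wz":0,"claw":0.5},{"x":0.0245,"y":0,"z":0.0033,"wx":0,"wy":-0.0243,"wz":0,"claw":0.5},{"x":0.0367,"y":0,"z":0.0056,"wx":0,"wy":-0.0365,"wz":0,"claw":0.5},{"x":0.049,"y":0,"z":0.0084,"wx":0,"wy":-0.0487,"wz":0,"claw":0.5}]'; python3 look.py; python3 c2.py apply .049 0 .0084 0 -.0487 0 72.5; for i in 2 3.2  ; do python3 c2.py plan 87.5 6 $i; done
```

```text
clock: 10.82
eef_pos: [0.5171, 0.1061, 0.3332]
orientation: [-0.098, 0.677, 0.723, 0.092]
wrist_force: [-0.2, -0.8, 6.3]
gripper_width: 0.0427
finger_force: 3.1
tip [0.5143 0.1507 0.1723] F(E,U,Z) [-0.2, -0.7, 6.3] T [-0.02 -0.16 -0.04] pitch 74.5 yaw y 3.8
75.0 TCP [0.517 0.115 0.334] xyz [0.0125 0.0002 0.0008] w [ 0.0007 -0.0122 -0.0005]
77.5 TCP [0.516 0.125 0.334] xyz [0.0251 0.0002 0.0038] w [ 0.0007 -0.0244 -0.0005]
80.0 TCP [0.515 0.135 0.334] xyz [0.0377 0.0002 0.0072] w [ 0.0007 -0.0366 -0.0005]
82.5 TCP [0.515 0.145 0.334] xyz [0.0502 0.0001 0.0112] w [ 0.0007 -0.0488 -0.0005]
85.0 TCP [0.514 0.155 0.333] xyz [0.0628 0.0001 0.0157] w [ 0.0007 -0.061  -0.0005]
87.5 TCP [0.513 0.165 0.332] xyz [0.0752 0.0001 0.0206] w [ 0.0007 -0.0732 -0.0005]
75.0 TCP [0.517 0.116 0.333] xyz [0.0125 0.0002 0.0024] w [ 0.0007 -0.0122 -0.0005]
77.5 TCP [0.516 0.125 0.333] xyz [0.025  0.0002 0.0054] w [ 0.0007 -0.0244 -0.0005]
80.0 TCP [0.515 0.135 0.333] xyz [0.0375 0.0002 0.0088] w [ 0.0007 -0.0366 -0.0005]
82.5 TCP [0.515 0.145 0.333] xyz [0.05   0.0001 0.0128] w [ 0.0007 -0.0488 -0.0005]
85.0 TCP [0.514 0.155 0.332] xyz [0.0625 0.0001 0.0172] w [ 0.0007 -0.061  -0.0005]
87.5 TCP [0.513 0.165 0.331] xyz [0.0749 0.0001 0.0222] w [ 0.0007 -0.0732 -0.0005]
```

```bash
python3 -m pendant '[{"x":0.0125,"y":0,"z":0.0026,"wx":0,"wy":-0.0122,"wz":0,"claw":0.5},{"x":0.025,"y":0,"z":0.0056,"wx":0,"wy":-0.0244,"wz":0,"claw":0.5},{"x":0.0375,"y":0,"z":0.009,"wx":0,"wy":-0.0366,"wz":0,"claw":0.5},{"x":0.05,"y":0,"z":0.0128,"wx":0,"wy":-0.0488,"wz":0,"claw":0.5}]'; python3 look.py; python3 c2.py apply .05 0 .0128 0 -.0488 0 82.5; for i in 2 3.2  ; do python3 c2.py plan 95 5 $i; done;sed -i 's/w=np.array/cv2.imwrite("pics\/x.png",f["color"][:,:,::-1]);w=np.array/' th.py; python3 th.py >/dev/null; python3 - <<'E'
from h import *
g=cv2.cvtColor(cv2.imread('pics/x.png'),cv2.COLOR_BGR2GRAY)
for r in range(164,222,4): print(r,g[r,262:316:2].tolist())
E
```

```text
clock: 11.15
eef_pos: [0.5145, 0.145, 0.3339]
orientation: [-0.072, 0.68, 0.727, 0.068]
wrist_force: [-0.1, 0.6, 9.5]
gripper_width: 0.0429
finger_force: 4.0
tip [0.5124 0.1777 0.1702] F(E,U,Z) [-0.1, 0.6, 9.5] T [ 0.29 -0.02 -0.03] pitch 78.7 yaw y 3.8
85.0 TCP [0.514 0.155 0.333] xyz [0.0129 0.0001 0.0019] w [ 0.0007 -0.0122 -0.0006]
87.5 TCP [0.513 0.165 0.332] xyz [0.0257 0.0001 0.0059] w [ 0.0007 -0.0244 -0.0006]
90.0 TCP [0.513 0.175 0.331] xyz [0.0385 0.0001 0.0105] w [ 0.0007 -0.0366 -0.0006]
92.5 TCP [0.512 0.185 0.329] xyz [0.0512 0.0001 0.0154] w [ 0.0007 -0.0488 -0.0006]
95.0 TCP [0.511 0.195 0.327] xyz [0.0639 0.0001 0.0209] w [ 0.0007 -0.061  -0.0006]
85.0 TCP [0.514 0.155 0.332] xyz [0.0128 0.0001 0.0035] w [ 0.0007 -0.0122 -0.0006]
87.5 TCP [0.513 0.165 0.331] xyz [0.0255 0.0001 0.0075] w [ 0.0007 -0.0244 -0.0006]
90.0 TCP [0.513 0.175 0.33 ] xyz [0.0382 0.0001 0.012 ] w [ 0.0007 -0.0366 -0.0006]
92.5 TCP [0.512 0.185 0.328] xyz [0.0508 0.0001 0.017 ] w [ 0.0007 -0.0488 -0.0006]
95.0 TCP [0.511 0.195 0.326] xyz [0.0634 0.0001 0.0224] w [ 0.0007 -0.061  -0.0006]
164 [1
[... 1249 characters left out ...]
23, 121, 121, 120, 119, 121, 133, 157]
204 [151, 170, 163, 128, 114, 114, 111, 124, 134, 139, 136, 136, 135, 136, 135, 134, 135, 130, 123, 123, 121, 131, 156, 180, 191, 192, 192]
208 [167, 170, 170, 141, 113, 111, 105, 113, 133, 139, 138, 140, 141, 129, 119, 116, 117, 124, 145, 159, 134, 113, 159, 188, 192, 192, 192]
212 [170, 172, 183, 153, 127, 127, 119, 116, 128, 138, 133, 122, 118, 122, 141, 154, 133, 92, 61, 56, 56, 55, 54, 67, 122, 172, 195]
216 [167, 169, 167, 142, 126, 125, 127, 126, 129, 140, 150, 161, 135, 98, 66, 55, 55, 53, 52, 55, 53, 53, 54, 54, 55, 57, 81]
220 [170, 169, 168, 151, 127, 127, 137, 150, 147, 112, 74, 54, 54, 53, 53, 52, 54, 55, 52, 55, 55, 54, 56, 56, 57, 55, 55]
```

```bash
python3 -m pendant '[{"x":0.0128,"y":0,"z":0.003,"wx":0,"wy":-0.0122,"wz":0,"claw":0.5},{"x":0.0256,"y":0,"z":0.0067,"wx":0,"wy":-0.0244,"wz":0,"claw":0.5},{"x":0.0384,"y":0,"z":0.0109,"wx":0,"wy":-0.0366,"wz":0,"claw":0.5}]'; python3 look.py; python3 c2.py apply .0384 0 .0109 0 -.0366 0 90;  python3 c2.py plan 92.5 1 2 
```

```text
clock: 11.45
eef_pos: [0.5125, 0.1747, 0.3313]
orientation: [-0.052, 0.682, 0.728, 0.049]
wrist_force: [0.8, 1.6, 4.2]
gripper_width: 0.0429
finger_force: 2.3
tip [0.511  0.1985 0.166 ] F(E,U,Z) [0.9, 1.6, 4.2] T [ 0.3  -0.21  0.02] pitch 81.8 yaw y 3.8
92.5 TCP [0.512 0.185 0.329] xyz [0.013  0.0001 0.0038] w [ 0.0007 -0.0122 -0.0006]
```

```bash
python3 -m pendant '[{"x":0,"y":0,"z":-0.04,"wx":0,"wy":0,"wz":0,"claw":0.5},{"x":0,"y":0,"z":-0.09,"wx":0,"wy":0,"wz":0,"claw":0},{"x":0,"y":-0.1,"z":-0.14,"wx":0,"wy":0,"wz":0,"claw":0},{"x":0,"y":-0.2,"z":-0.14,"wx":0,"wy":0,"wz":0,"claw":0},{"x":0,"y":-0.2,"z":-0.14,"wx":0,"wy":0,"wz":0,"claw":0},{"x":0,"y":-0.2,"z":-0.14,"wx":0,"wy":0,"wz":0,"claw":0},{"x":0,"y":-0.2,"z":-0.14,"wx":0,"wy":0,"wz":0,"claw":0}]'; python3 look.py; python3 - <<'E'
from h import *
a=grab_frame('side');b=grab_frame('top');pickle.dump((a,b),open('after.pkl','wb'))
cv2.imwrite('pics/e1.png',np.hstack([cv2.resize(a['color'][140:280,190:330,::-1],(400,400),interpolation=2),cv2.resize(b['color'][80:220,150:290,::-1],(400,400),interpolation=2)]))
E
```

```text
clock: 12.03
eef_pos: [0.3589, 0.149, 0.4361]
orientation: [-0.052, 0.681, 0.728, 0.049]
wrist_force: [1.2, -0.1, 1.8]
gripper_width: -0.0001
finger_force: 0.0
tip [0.3572 0.1728 0.2708] F(E,U,Z) [1.2, -0.2, 1.8] T [-0.08 -0.11  0.03] pitch 81.8 yaw y 3.8
```

View pics/e1.png

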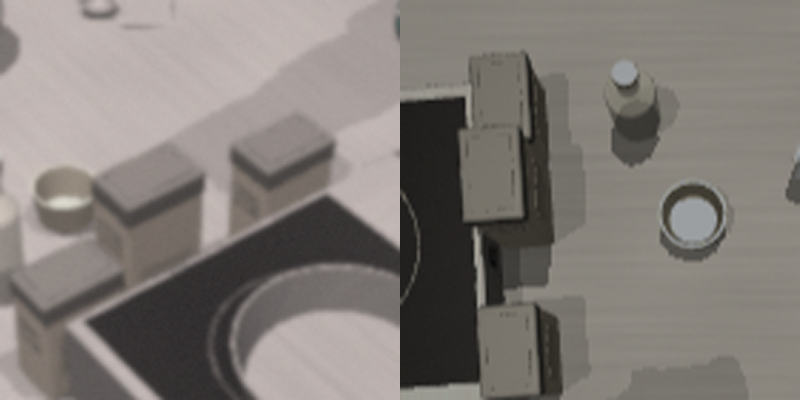

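The last picture shows the canister standing upright against the hob, lid at right-panel (480-540, 303-398), with the tall one at (460-524, 124-220). Now I'll measure the gap.

```bash
cat > gap.py <<'E'
from h import *
import sys
# Lid-top edges along hob-x lines, from a chain of points at given height: gradient profile
def prof(f,off,z,a0,a1,org=np.array([.526,.2137,0])):
    s=np.arange(a0,a1,.001); p=np.array([proj(f,np.r_[(org+a*E_-off*U)[:2],z]) for a in s]).astype(np.float32)
    g=cv2.cvtColor(f['color'],cv2.COLOR_RGB2GRAY).astype(np.float32)
    return s,cv2.remap(g,p[:,0].reshape(-1,1),p[:,1].reshape(-1,1),1)[:,0]
def edges(s,v,n=3):
    d=np.abs(np.gradient(cv2.GaussianBlur(v.reshape(-1,1),(1,5),1)[:,0])); o=[]
    for i in np.argsort(-d):
        if all(abs(s[i]-s[j])>.006 for j in o): o.append(i)
        if len(o)==n: break
    return sorted((round(float(s[i]),3),round(float(d[i]),1)) for i in o)
if __name__=='__main__':
    f=grab_frame('top')
    for off in(.015,.03,.045):
        print(off,'fallen z.16',edges(*prof(f,off,.16,-.08,.10)),'tall z.2',edges(*prof(f,off,.2,.06,.28)),'short z.13',edges(*prof(f,off,.13,.2,.33)))
E
python3 gap.py; python3 - <<'E'
from h import *
a,f=pickle.load(open('after.pkl','rb'))
def P(l,z,n):
    q=[ray(f,150+(u-400+.5)/2.857-.5,80+(v+.5)/2.857-.5,z) for u,v in l]
    w=np.array([.51,.2127,0]);print(n,[(round(float((x-w)@E_),4),round(float(-(x-w)@U),4)) for x in q])
P([(480,308),(535,303),(540,395),(485,398)],.16,'fallen');P([(460,129),(520,124),(524,217),(465,220)],.2,'tall');P([(470,56),(527,51),(532,134)],.13,'short')
E
```

```text
0.015 fallen z.16 [(-0.059, 13.2), (-0.046, 2.6), (0.032, 13.1)] tall z.2 [(0.104, 18.9), (0.11, 13.2), (0.2, 5.5)] short z.13 [(0.217, 4.1), (0.223, 3.8), (0.293, 4.3)]
0.03 fallen z.16 [(-0.058, 12.2), (0.032, 7.7), (0.04, 6.3)] tall z.2 [(0.11, 13.5), (0.203, 4.2), (0.269, 4.6)] short z.13 [(0.216, 2.5), (0.222, 2.3), (0.296, 4.7)]
0.045 fallen z.16 [(-0.057, 10.8), (0.03, 6.9), (0.049, 10.2)] tall z.2 [(0.104, 3.6), (0.11, 14.4), (0.272, 4.4)] short z.13 [(0.214, 1.2), (0.22, 1.2), (0.294, 3.6)]
fallen [(0.0465, 0.0065), (0.0473, 0.0606), (-0.0426, 0.0599), (-0.0415, 0.0062)]
tall [(0.2151, 0.0061), (0.2154, 0.0636), (0.1257, 0.0619), (0.1272, 0.0058)]
short [(0.3095, 0.0048), (0.31, 0.0637), (0.2231, 0.0635)]
```

```bash
cat > pu.py <<'E'
from h import *
import sys
W=np.array([.526,.2137,0])
def prot(b,psi,sg):
    b,psi=np.radians([b,psi]); z=np.cos(b)*(np.cos(psi)*E_+np.sin(psi)*U)-np.sin(b)*Z
    y=np.cross(Z,z);y=sg*y/np.linalg.norm(y); return np.column_stack([np.cross(y,z),y,z])
def tip(e,off,z): return W+e*E_-off*U+z*Z
if __name__=='__main__':
    print(state()['joints'].round(2))
    for sg in(1,-1):
        rel(tip(-.09,.034,.2),prot(50,25,sg),L=.173); rel(tip(-.09,.034,.045),prot(50,25,sg),L=.173)
E
python3 pu.py
```

```text
[ 0.14  0.02 -0.27  1.27  0.14  1.65]
TCP [0.341 0.12  0.333] xyz [-0.0559 -0.0329  0.13  ] w [-0.3741 -0.3551 -1.3133]
TCP [0.341 0.12  0.178] xyz [-0.0853 -0.0329  0.3346] w [-0.3741 -0.3551 -1.3133]
TCP [0.341 0.12  0.333] xyz [-0.0559 -0.0329  0.13  ] w [-0.3124  0.3291  0.6984]
TCP [0.341 0.12  0.178] xyz [-0.0853 -0.0329  0.3346] w [-0.3124  0.3291  0.6984]
```

```bash
python3 -m pendant '[{"x":-0.056,"y":-0.033,"z":0.05,"wx":-0.312,"wy":0.329,"wz":0.698,"claw":0},{"x":-0.056,"y":-0.033,"z":0.05,"wx":-0.312,"wy":0.329,"wz":0.698,"claw":0},{"x":-0.056,"y":-0.033,"z":0.05,"wx":-0.312,"wy":0.329,"wz":0.698,"claw":0},{"x":-0.056,"y":-0.033,"z":0.05,"wx":-0.312,"wy":0.329,"wz":0.698,"claw":0},{"x":-0.056,"y":-0.033,"z":0.05,"wx":-0.312,"wy":0.329,"wz":0.698,"claw":0},{"x":-0.056,"y":-0.033,"z":0.05,"wx":-0.312,"wy":0.329,"wz":0.698,"claw":0},{"x":-0.056,"y":-0.033,"z":0.05,"wx":-0.312,"wy":0.329,"wz":0.698,"claw":0},{"x":-0.056,"y":-0.033,"z":0.05,"wx":-0.312,"wy":0.329,"wz":0.698,"claw":0}]'; python3 -c "
from pu import *
print(state()['joints'].round(2));rel(tip(-.09,.034,.2),prot(50,25,-1),L=.173)"
```

```text
clock: 12.85
eef_pos: [0.3424, 0.1114, 0.3916]
orientation: [-0.082, 0.892, 0.343, 0.283]
wrist_force: [0.2, 0.0, 0.2]
gripper_width: -0.0003
finger_force: 0.0
[-0.03 -0.22 -0.68  0.62  0.36  2.47]
TCP [0.341 0.12  0.333] xyz [-0.0386 -0.014   0.0683] w [-0.0617  0.0648  0.1352]
```

```bash
python3 -m pendant '[{"x":-0.0386,"y":-0.014,"z":0.068,"wx":-0.062,"wy":0.065,"wz":0.135,"claw":0},{"x":-0.0386,"y":-0.014,"z":0.068,"wx":-0.062,"wy":0.065,"wz":0.135,"claw":0},{"x":-0.0386,"y":-0.014,"z":0.068,"wx":-0.062,"wy":0.065,"wz":0.135,"claw":0},{"x":-0.0386,"y":-0.014,"z":0.068,"wx":-0.062,"wy":0.065,"wz":0.135,"claw":0}]'; python3 -c "
from pu import *
print(state()['joints'].round(2));rel(tip(-.09,.036,.05),prot(50,25,-1),L=.173)"
```

```text
clock: 13.18
eef_pos: [0.3392, 0.1204, 0.3306]
orientation: [-0.085, 0.91, 0.236, 0.329]
wrist_force: [-0.9, -0.1, -0.7]
gripper_width: 0.0001
finger_force: 0.0
[ 0.02 -0.21 -0.91  0.24  0.31  2.75]
TCP [0.341 0.118 0.183] xyz [-0.1256  0.0036  0.1524] w [-0.0014  0.0028  0.0021]
```

```bash
python3 -m pendant '[{"x":-0.0419,"y":0.0012,"z":0.0508,"wx":0,"wy":0,"wz":0,"claw":0},{"x":-0.0837,"y":0.0024,"z":0.1016,"wx":0,"wy":0,"wz":0,"claw":0},{"x":-0.1256,"y":0.0036,"z":0.1524,"wx":0,"wy":0.0028,"wz":0.002,"claw":0},{"x":-0.1256,"y":0.0036,"z":0.1524,"wx":0,"wy":0.0028,"wz":0.002,"claw":0},{"x":-0.1256,"y":0.0036,"z":0.1524,"wx":0,"wy":0.0028,"wz":0.002,"claw":0},{"x":-0.1256,"y":0.0036,"z":0.1524,"wx":0,"wy":0.0028,"wz":0.002,"claw":0}]'; cat > st.py <<'E'
from pu import *
import sys
s=state();R=q2R(s['orientation']);t=s['eef_pos']+.173*R[:,2]-W
print(s['joints'].round(2),'tip e,off,z',(t@E_).round(4),(-t@U).round(4),t[2].round(4),'F',[round(float(s['wrist_force']@v),1) for v in(E_,U,Z)])
print('10mm E:',(R.T@E_*.01/.75).round(5),'10mm U',(R.T@U*.01/.75).round(5))
E
python3 st.py
```

```text
clock: 13.68
eef_pos: [0.3564, 0.1193, 0.1982]
orientation: [-0.086, 0.912, 0.237, 0.322]
wrist_force: [-0.2, -0.3, 0.7]
gripper_width: -0.0
finger_force: 0.0
[ 0.01  0.1  -1.17 -0.32  0.31  2.74] tip e,off,z -0.0775 0.0356 0.0636 F [-0.2, -0.3, 0.7]
10mm E: [0.00938 0.00573 0.00755] 10mm U [ 0.00442 -0.01204  0.00364]
```

```bash
python3 -c "
from pu import *
rel(tip(-.066,.036,.05),prot(50,25,-1),L=.173)
rel(tip(-.046,.036,.05),prot(50,25,-1),L=.173)"
```

```text
TCP [0.365 0.12  0.183] xyz [-0.005   0.0051  0.0227] w [-0.0057  0.0121  0.0023]
TCP [0.385 0.121 0.183] xyz [0.0138 0.0166 0.0378] w [-0.0057  0.0121  0.0023]
```

```bash
python3 -m pendant '[{"x":-0.005,"y":0.0051,"z":0.0227,"wx":0,"wy":0,"wz":0,"claw":0},{"x":-0.005,"y":0.0051,"z":0.0227,"wx":0,"wy":0,"wz":0,"claw":0},{"x":-0.001,"y":0.0074,"z":0.0257,"wx":0,"wy":0,"wz":0,"claw":0},{"x":0.002,"y":0.0097,"z":0.0287,"wx":0,"wy":0,"wz":0,"claw":0},{"x":0.0062,"y":0.012,"z":0.0318,"wx":0,"wy":0,"wz":0,"claw":0}]'; python3 st.py; python3 gap.py
```

```text
clock: 14.1
eef_pos: [0.3756, 0.1207, 0.1838]
orientation: [-0.086, 0.912, 0.237, 0.324]
wrist_force: [-2.5, -0.1, 0.8]
gripper_width: 0.0
finger_force: 1.1
[ 0.02  0.17 -1.17 -0.39  0.31  2.75] tip e,off,z -0.0577 0.0355 0.0498 F [-2.5, 0.0, 0.8]
10mm E: [0.00934 0.00572 0.0076 ] 10mm U [ 0.00442 -0.01204  0.00364]
0.015 fallen z.16 [(-0.05, 12.9), (-0.038, 1.3), (0.04, 12.8)] tall z.2 [(0.104, 18.2), (0.11, 12.5), (0.2, 5.3)] short z.13 [(0.216, 3.5), (0.222, 3.7), (0.293, 4.2)]
0.03 fallen z.16 [(-0.049, 11.7), (0.039, 5.2), (0.046, 5.7)] tall z.2 [(0.11, 13.0), (0.203, 3.8), (0.269, 4.5)] short z.13 [(0.216, 2.5), (0.282, 2.4), (0.296, 4.3)]
0.045 fallen z.16 [(-0.048, 10.6), (0.038, 6.2), (0.049, 9.8)] tall z.2 [(0.104, 3.7), (0.11, 14.0), (0.272, 3.9)] short z.13 [(0.214, 1.1), (0.22, 1.2), (0.295, 3.7)]
```

```bash
python3 -m pendant '[{"x":0.0028,"y":0.0017,"z":0.0023,"wx":0,"wy":0,"wz":0,"claw":0},{"x":0.0056,"y":0.0034,"z":0.0046,"wx":0,"wy":0,"wz":0,"claw":0},{"x":0.0084,"y":0.0051,"z":0.0068,"wx":0,"wy":0,"wz":0,"claw":0},{"x":0.0112,"y":0.0069,"z":0.0091,"wx":0,"wy":0,"wz":0,"claw":0},{"x":0.014,"y":0.0086,"z":0.0114,"wx":0,"wy":0,"wz":0,"claw":0},{"x":0.0168,"y":0.0103,"z":0.0137,"wx":0,"wy":0,"wz":0,"claw":0},{"x":0.0196,"y":0.012,"z":0.016,"wx":0,"wy":0,"wz":0,"claw":0},{"x":0.0224,"y":0.0137,"z":0.0182,"wx":0,"wy":0,"wz":0,"claw":0}]'; python3 st.py; python3 gap.py
```

```text
clock: 14.82
eef_pos: [0.4004, 0.1224, 0.1832]
orientation: [-0.086, 0.912, 0.237, 0.324]
wrist_force: [-2.6, -0.1, 0.8]
gripper_width: -0.0
finger_force: 1.1
[ 0.02  0.21 -1.11 -0.37  0.3   2.75] tip e,off,z -0.0329 0.0356 0.049 F [-2.6, 0.1, 0.8]
10mm E: [0.00935 0.00572 0.00759] 10mm U [ 0.00441 -0.01204  0.00364]
0.015 fallen z.16 [(-0.025, 13.3), (-0.013, 1.7), (0.065, 12.8)] tall z.2 [(0.104, 18.4), (0.11, 12.8), (0.2, 5.5)] short z.13 [(0.216, 3.6), (0.222, 3.7), (0.293, 4.4)]
0.03 fallen z.16 [(-0.064, 4.2), (-0.025, 12.0), (0.065, 11.4)] tall z.2 [(0.062, 9.4), (0.11, 13.2), (0.269, 4.7)] short z.13 [(0.216, 2.5), (0.222, 2.2), (0.296, 4.5)]
0.045 fallen z.16 [(-0.04, 7.3), (-0.024, 12.4), (0.064, 9.1)] tall z.2 [(0.062, 5.0), (0.11, 13.8), (0.272, 4.1)] short z.13 [(0.214, 1.2), (0.22, 1.1), (0.295, 3.8)]
```

```bash
python3 -m pendant '[{"x":0.0037,"y":0.0023,"z":0.003,"wx":0,"wy":0,"wz":0,"claw":0},{"x":0.0075,"y":0.0046,"z":0.0061,"wx":0,"wy":0,"wz":0,"claw":0},{"x":0.0112,"y":0.0069,"z":0.0091,"wx":0,"wy":0,"wz":0,"claw":0},{"x":0.015,"y":0.0092,"z":0.0121,"wx":0,"wy":0,"wz":0,"claw":0},{"x":0.0187,"y":0.0114,"z":0.0152,"wx":0,"wy":0,"wz":0,"claw":0},{"x":0.0224,"y":0.0137,"z":0.0182,"wx":0,"wy":0,"wz":0,"claw":0},{"x":0.0262,"y":0.016,"z":0.0213,"wx":0,"wy":0,"wz":0,"claw":0},{"x":0.029,"y":0.0177,"z":0.0235,"wx":0,"wy":0,"wz":0,"claw":0}]'; python3 st.py; python3 gap.py
```

```text
clock: 15.53
eef_pos: [0.4315, 0.1244, 0.1832]
orientation: [-0.086, 0.912, 0.237, 0.324]
wrist_force: [-1.0, 0.5, -0.8]
gripper_width: 0.0001
finger_force: 0.7
[ 0.02  0.24 -1.05 -0.34  0.3   2.75] tip e,off,z -0.0017 0.0356 0.0491 F [-1.0, 0.6, -0.8]
10mm E: [0.00935 0.00572 0.00759] 10mm U [ 0.00441 -0.01204  0.00364]
0.015 fallen z.16 [(-0.076, 4.7), (0.006, 12.8), (0.096, 13.2)] tall z.2 [(0.09, 8.1), (0.104, 18.6), (0.11, 12.8)] short z.13 [(0.217, 4.0), (0.223, 3.5), (0.293, 4.3)]
0.03 fallen z.16 [(-0.063, 4.0), (0.007, 13.0), (0.096, 10.3)] tall z.2 [(0.09, 11.5), (0.11, 13.2), (0.269, 4.5)] short z.13 [(0.216, 2.6), (0.222, 2.4), (0.296, 4.5)]
0.045 fallen z.16 [(-0.012, 6.6), (0.007, 12.9), (0.096, 10.5)] tall z.2 [(0.09, 10.0), (0.11, 14.0), (0.272, 4.2)] short z.13 [(0.214, 1.0), (0.22, 1.2), (0.295, 3.8)]
```

```bash
python3 -m pendant '[{"x":0.0019,"y":0.0011,"z":0.0015,"wx":0,"wy":0,"wz":0,"claw":0},{"x":0.0037,"y":0.0023,"z":0.003,"wx":0,"wy":0,"wz":0,"claw":0},{"x":0.0056,"y":0.0034,"z":0.0046,"wx":0,"wy":0,"wz":0,"claw":0},{"x":0.007,"y":0.0043,"z":0.0057,"wx":0,"wy":0,"wz":0,"claw":0},{"x":0.0084,"y":0.0051,"z":0.0068,"wx":0,"wy":0,"wz":0,"claw":0}]'; python3 st.py
python3 -m pendant '[{"x":0.0007,"y":0.0004,"z":0.0006,"wx":0,"wy":0,"wz":0,"claw":0}]' | grep wrist
python3 -m pendant '[{"x":0.0007,"y":0.0004,"z":0.0006,"wx":0,"wy":0,"wz":0,"claw":0}]' | grep wrist; python3 st.py;python3 gap.py
```

```text
clock: 16.0
eef_pos: [0.44, 0.1251, 0.1832]
orientation: [-0.086, 0.912, 0.237, 0.324]
wrist_force: [-2.8, 0.4, 1.1]
gripper_width: 0.0002
finger_force: 0.9
[ 0.02  0.25 -1.03 -0.33  0.3   2.75] tip e,off,z 0.0068 0.0355 0.0491 F [-2.8, 0.5, 1.1]
10mm E: [0.00935 0.00572 0.00759] 10mm U [ 0.00441 -0.01204  0.00364]
wrist_force: [-2.9, 0.3, -0.1]
wrist_force: [-1.5, -1.6, 0.7]
[ 0.02  0.25 -1.03 -0.33  0.3   2.75] tip e,off,z 0.0082 0.0355 0.049 F [-1.6, -1.5, 0.7]
10mm E: [0.00935 0.00572 0.00759] 10mm U [ 0.00441 -0.01204  0.00364]
0.015 fallen z.16 [(-0.066, 5.4), (0.016, 13.8), (0.097, 6.2)] tall z.2 [(0.094, 9.6), (0.105, 16.4), (0.111, 12.2)] short z.13 [(0.217, 4.0), (0.223, 3.6), (0.293, 4.4)]
0.03 fallen z.16 [(-0.053, 4.4), (0.017, 12.2), (0.023, 4.3)] tall z.2 [(0.096, 10.4), (0.11, 13.3), (0.269, 4.6)] short z.13 [(0.216, 2.6), (0.222, 2.3), (0.296, 4.4)]
0.045 fallen z.16 [(-0.002, 6.0), (0.017, 13.1), (0.097, 5.0)] tall z.2 [(0.094, 10.5), (0.11, 14.2), (0.271, 4.1)] short z.13 [(0.214, 1.2), (0.22, 1.0), (0.295, 3.7)]
```

```bash
for k in 1 2 3; do python3 -m pendant '[{"x":0.0005,"y":0.0003,"z":0.0004,"wx":0,"wy":0,"wz":0,"claw":0},{"x":0.0005,"y":0.0003,"z":0.0004,"wx":0,"wy":0,"wz":0,"claw":0}]' | grep wrist; done; python3 st.py
```

```text
wrist_force: [-1.8, -0.4, 0.9]
wrist_force: [-2.3, 0.6, 1.3]
wrist_force: [-3.1, -0.5, 2.0]
[ 0.02  0.25 -1.02 -0.33  0.3   2.75] tip e,off,z 0.0097 0.0354 0.049 F [-3.1, -0.3, 2.0]
10mm E: [0.00935 0.00572 0.00759] 10mm U [ 0.00441 -0.01204  0.00364]
```

```bash
for k in 1 2; do python3 -m pendant '[{"x":0.0005,"y":0.0003,"z":0.0004,"wx":0,"wy":0,"wz":0,"claw":0},{"x":0.0005,"y":0.0003,"z":0.0004,"wx":0,"wy":0,"wz":0,"claw":0}]' | grep wrist; done; python3 st.py; python3 gap.py
```

```text
wrist_force: [-4.5, -0.1, 2.7]
wrist_force: [-4.3, 0.1, 2.2]
[ 0.02  0.26 -1.02 -0.33  0.3   2.76] tip e,off,z 0.0106 0.0354 0.0489 F [-4.3, 0.4, 2.2]
10mm E: [0.00935 0.00572 0.00759] 10mm U [ 0.00441 -0.01204  0.00364]
0.015 fallen z.16 [(-0.071, 3.9), (-0.063, 4.7), (0.018, 13.2)] tall z.2 [(0.094, 9.3), (0.105, 12.1), (0.111, 12.0)] short z.13 [(0.217, 4.7), (0.223, 4.1), (0.293, 4.3)]
0.03 fallen z.16 [(-0.051, 3.2), (-0.023, 4.2), (0.019, 11.1)] tall z.2 [(0.095, 9.6), (0.112, 12.6), (0.269, 4.6)] short z.13 [(0.207, 3.5), (0.213, 3.1), (0.296, 4.5)]
0.045 fallen z.16 [(0.0, 6.9), (0.019, 12.7), (0.097, 4.9)] tall z.2 [(0.094, 9.7), (0.111, 13.9), (0.271, 4.2)] short z.13 [(0.217, 3.6), (0.223, 3.5), (0.294, 3.8)]
```

Contact with the tall canister has been reached: the push force rose to about 4.5 N. I'll back off and check squareness and the other items.

```bash
python3 -m pendant '[{"x":-0.0094,"y":-0.0057,"z":-0.0076,"wx":0,"wy":0,"wz":0,"claw":0},{"x":-0.0374,"y":-0.0229,"z":-0.0304,"wx":0,"wy":0,"wz":0,"claw":0},{"x":-0.0374,"y":-0.0229,"z":-0.08,"wx":0,"wy":0,"wz":0,"claw":0},{"x":-0.0374,"y":-0.0229,"z":-0.18,"wx":0,"wy":0,"wz":0,"claw":0},{"x":-0.0374,"y":-0.0229,"z":-0.24,"wx":0,"wy":0,"wz":0,"claw":0},{"x":-0.0374,"y":-0.0229,"z":-0.24,"wx":0,"wy":0,"wz":0,"claw":0},{"x":-0.0374,"y":-0.0229,"z":-0.24,"wx":0,"wy":0,"wz":0,"claw":0}]'; cat > chk.py <<'E'
from pu import *
from gap import edges
f0=pickle.load(open('top0.pkl','rb'));f=grab_frame('top')
def cross(f,e,z):
    s=np.arange(-.02,.09,.001);p=np.array([proj(f,tip(e,a,z)) for a in s]).astype(np.float32)
    g=cv2.cvtColor(f['color'],cv2.COLOR_RGB2GRAY).astype(np.float32);return edges(s,cv2.remap(g,p[:,0].reshape(-1,1),p[:,1].reshape(-1,1),1)[:,0],3)
for e in(.03,.05,.07,.085): print('fallen off-edges e',e,cross(f,e,.16))
for e in(.12,.15,.18): print('tall now',cross(f,e,.2),'before',cross(f0,e,.2))
for e in(.22,.26): print('short now',cross(f,e,.13),'before',cross(f0,e,.13))
from gap import prof
for o in(.02,.03,.04): print('tall front/back now',edges(*prof(f,o,.2,.099,.22),4),'before',edges(*prof(f0,o,.2,.099,.22),4)); print(' short back now',edges(*prof(f,o,.13,.24,.34),2),'before',edges(*prof(f0,o,.13,.24,.34),2))
# bystanders: image difference
d=cv2.absdiff(cv2.cvtColor(f['color'],7),cv2.cvtColor(f0['color'],7))[80:200,172:400]; print('diff max per 20px block'); print(np.array([[int(np.percentile(d[r:r+20,c:c+19],98)) for c in range(0,228,19)] for r in range(0,120,20)]))
E
python3 chk.py
```

```text
clock: 17.68
eef_pos: [0.3147, 0.0735, 0.3088]
orientation: [-0.085, 0.911, 0.237, 0.326]
wrist_force: [1.5, -0.5, -1.8]
gripper_width: -0.0002
finger_force: 0.0
fallen off-edges e 0.03 [(0.003, 17.9), (0.06, 15.6), (0.082, 15.7)]
fallen off-edges e 0.05 [(0.004, 13.3), (0.06, 18.3), (0.083, 15.7)]
fallen off-edges e 0.07 [(0.003, 18.3), (0.06, 15.3), (0.082, 14.4)]
fallen off-edges e 0.085 [(0.003, 17.0), (0.06, 17.1), (0.082, 12.1)]
tall now [(0.004, 18.1), (0.061, 16.4), (0.087, 8.7)] before [(0.004, 19.1), (0.061, 17.0), (0.087, 8.7)]
tall now [(0.004, 13.5), (0.061, 15.1), (0.087, 8.0)] before [(0.004, 13.7), (0.062, 15.9), (0.087, 8.3)]
tall now [(0.004, 17.4), (0.013, 5.5), (0.061, 17.8)] before [(0.004, 18.3), (0.013, 6.7), (0.061, 18.5)]
short now [(-0.002, 12.5), (0.062, 15.9), (0.08, 11.3)] before [(-0.002, 15.8), (0.062, 16.2), (0.08, 11.6)]
short now [(0.004, 12.2), (0.062, 17.6), (0.075, 10.2)] before [(0.004, 12.7), (0.062, 17.6), (0.075, 10.5)]
tall front/back now [(0.101, 2.5), (0.111, 12.3), (0.196, 2.0), (0.202, 1.7)] before [(0.104, 4.8), (0.11, 13.0), (0.188, 2.5
[... 174 characters left out ...]
] before [(0.104, 2.6), (0.11, 13.2), (0.197, 3.6), (0.203, 3.9)]
 short back now [(0.282, 2.4), (0.296, 4.3)] before [(0.282, 2.4), (0.296, 4.4)]
tall front/back now [(0.104, 3.5), (0.111, 13.5), (0.197, 2.5), (0.203, 2.8)] before [(0.104, 2.7), (0.11, 14.9), (0.197, 4.2), (0.203, 3.6)]
 short back now [(0.294, 2.8), (0.314, 0.8)] before [(0.294, 2.9), (0.313, 0.8)]
diff max per 20px block
[[  4   4   4   4   4   4   4   4   4   4   4   4]
 [  4   4   4   4   4   4   4   4   4   4   4   4]
 [ 12   5   4   4   4   4   4   4   4   4   4   4]
 [ 13  10   4   4   4   4   4   4   4   4   4   3]
 [ 93  83  20   4   4   4   4   4   4   4   4   3]
 [ 78 107  27  60   4   4   4   4   4   4   3   4]]
```

The row is closed and square to the wall. The tall canister shifted 1 mm at most and the other items are unmoved.

```bash
python3 -c "
from bench import *
print(hand_in())"
```

```text
the job is handed in; nothing more can be done
None
```

The fallen canister now stands upright, flat against the hob and closed up to the tall canister. The tall one moved about 1 mm at most and nothing I checked moved otherwise (the spoon and spatula weren't re-checked). It took two lifting tries because it slipped back flat once, and I handed it in at about 18 s.

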